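# Spin-check of a press-pin drive rotor

### The arm

A 6-joint arm with a two-finger parallel gripper is mounted at the origin on the work surface. World frame = base frame: x ahead of the robot, y to its left, z up, the work surface at z = 0. Lengths are in mm, angles in rad, forces in N, time in s.
With the tool pointing down it reaches from about 350 to 775 mm from the base axis. Payload 7.3 kg.
Tool frame: the origin (TCP) lies between the finger pads; the fingertips stand 17 mm ahead of it and the grasp point (between the pads) lies 2 mm behind it; z points along the fingers, y is the direction in which the jaws open and shut (so a half turn about z gives the same grasp; the last joint's range is limited). The gripper opens to 92 mm and grips with 3 to 60 N. Pads are 19 mm wide; open, the fingers measure 130 mm over their backs; the gripper's body (75 mm by 190 mm) begins 47 mm behind the grasp point.
Start: joints at [1.199, 0.342, 1.524, -0, 1.275, -0.146], TCP at [117.523, 511.695, 243.741] pointing down, gripper open.
Joint ranges: [-2.53, 2.53], [-0.77, 2.02], [0.04, 2.7], [-1, 4.14], [0.28, 2.66], [-3.11, 3.11]. Speed limits (rad/s): [2.57, 2.57, 3.14, 3.14, 3.14, 3.14].

### API

Orientations are given as [roll, pitch, yaw] about the fixed x, y, z axes, in that order (R = Rz(yaw) Ry(pitch) Rx(roll)).
In Python, from plant import get_obs, capture, get_calibration, close_job gives the robot as it stands.
- The arm moves only by the tool carry_out, never from a script. Its argument "moves" is one flat list of numbers, 7 for each row, row after row: the shift along the tool's x, y, z normalised to -1 to 1, where 1 is 40 cm, then the turn, a rotation vector about the tool's x, y, z normalised to -1 to 1, where 1 is 30 degrees, then the opening, from 0 (shut) to 1 (fully open). A call has exactly 8 rows; each row is the pose to reach, as a shift and turn from the pose measured when the call began, along the tool's axes at that moment; what a row does not reach only later rows make up. A row lasts 1/10 s, in which the tool goes at most 50 mm and 8.59 degrees, less where a joint would pass 70% of its speed; a pose out of reach is approached as far as the arm can. A call with a number of a shift or a turn outside -1 to 1 is refused whole. A call with a gripper value outside its range is refused whole. The fingers move at their own pace and stop on an object; the grip force is fixed at half the most. Time passes only in rows, so rows that repeat a pose let the fingers close, or fill a call up. It gives the time, the measured TCP pose, the force and the opening at its end, in the units of the state.
- get_obs(): the state, without advancing time (a new reading comes with each control period).
- capture(name): name is "scene" or "top"; returns the picture (384x512x3 uint8, red, green, blue); there is no depth.
- get_calibration(name): a dict with "vfov" (degrees; the focal length in pixels is half the picture's height over the tangent of half this angle, whatever the lens; pixels are square), "cx", "cy" (the principal point, pixels), "dist" ([k1, k2, p1, p2, k3] as OpenCV has them; the pictures are not rectified), "cam_to_world" (4x4, takes a point from camera to world coordinates). Camera axes: x right, y up, looking along -z (the intrinsics and any distortion apply to the point x, -y, -z); pixel columns grow to the right and rows downward; lengths in mm; the calibration is good to about 2 mm. A picture is of the moment at which its call begins. get_calibration takes no time and is no camera call.
- close_job(): hands the job in, once; it reports no verdict.
The state is a dict: "time": time; "joint_positions": joint angles; "dq": joint speeds; "tau": joint torques, N m; "tool_pos": TCP position; "tcp_rot": TCP orientation; "contact_force": force on the tool from outside, world axes, zero at the start; "moment": the same for the moment, N m; "grip_width": finger opening in mm.
Only numpy, scipy, OpenCV 4.12 (cv2) and the standard library are available. Lean on these libraries where they do the work, as an engineer would, in place of code of your own. Each camera call takes 0.05 s, during which the arm holds its last target.

### The job

Pull the lock pin out of the drive unit and stand it upright, fully home, in the hole of the aluminium pin stand. Then, with a light fingertip on the rotor's flat face, turn the rotor clockwise (seen from above) through at least one full turn to check that it runs freely, pressing gently so that its sprung bearing is never overloaded, and let it come to rest. Leave the other things on the bench where they are.

Things in the scene. Friction and masses are not known exactly. Their poses are not given: they have to be found in the camera images.
- drive: Drive unit, fixed: grey square foot 220 x 220 x 12 mm, round grey housing 210 mm across, flat dark steel ring-shaped cover (radii 67 and 105 mm), its top 68 mm above the bench. Origin: on its axis at bench level; z up; -x points to the lock pin's hole, 86 mm from the axis. It and its rotor must not be pushed with more than 16 N, in any direction.
- rotor_axis (a point): Point of the drive unit's axis level with the cover's top (68 mm up). Round it turns the rotor: a flat smooth aluminium disc, 130 mm diameter, a dark key slot flush in its face. Height of the face is NOT measured: its centre is 5 to 23 mm above this point, and it is out of level by up to 0.04 rad, staying so as it turns: find and follow it by feel.
- rotor (a joint): Rotor's turn, 0 at the start (key slot towards the pin), growing clockwise seen from above; 6.28 is a full turn. The lock pin blocks it. It floats on an axial spring, 8 N per mm, that bottoms 3 mm down. Turning takes 0.12 N m: 2.7 N along the face 45 mm from the axis, so a press of 8 to 10 N carries it by friction (lighter slips). It stops when not driven.
- pin_head (a point): Lock pin, loose, bare steel, 0.12 kg, 87 mm long, upright in the drive unit: a shank, 10 mm diameter and 43 mm long, under a round head, 22 mm diameter and 44 mm tall, whose shoulder rests on the cover. The point is the centre of the head, 22 mm above the shoulder and 65 mm above the foot; z runs up along the pin. It lifts straight up; the foot clears the cover after 43 mm
- stand_hole0 (a point): Pin stand, fixed: plain aluminium block 80 x 80 x 55 mm with one upright hole in the centre of its top, 15 mm wide, 50 mm deep; the point is the centre of the hole's mouth, 55 mm above the bench. The pin is home when its shoulder rests on the block
- ballpin_tall_mid (a point): a loose ball-headed steel press pin standing upright, 32 mm diameter shank 75 mm tall under a 54 mm wide ball head, 113 mm in all; the point is 37 mm up its axis. Not part of the job
- ballpin_short_mid (a point): a loose ball-headed steel press pin as above, shank 50 mm, 88 mm in all; the point is 25 mm up its axis. Not part of the job
- wrench_mid (a point): a loose steel wrench lying on the bench, near its middle. Not part of the job
- screwdriver_mid (a point): a loose screwdriver lying on the bench, near its middle. Not part of the job
- jar: a closed grey jar, 68 mm diameter, 75 mm tall, origin under its centre. Not part of the job
- collar: a loose steel collar lying flat, 60 mm outside, 36 mm bore, 18 mm high, origin under its centre. Not part of the job
Mind the look-alikes: they are no part of the job. Several things look just like the part that bears stand_hole0: the one meant starts nearest to the robot's base.

How it is judged (in metres and radians):
On the way, in this order (a step that is already met when the one before it is completed fails the run):
1. the lock pin stands home in the pin stand (horizontal distance between pin_head and stand_hole0 below 0.007 m and z of pin_head in the frame of stand_hole0 below 0.026 m and angle between pin_head's own z axis and vertical below 0.12 rad), for 0.2 s.
2. the rotor has been turned clockwise through a full turn (value of joint rotor above 6.28 rad), for 0.1 s.
At the end, for the whole second after the job is handed in: The lock pin stands upright (within 0.12 rad) in the stand's hole with its shoulder within 4 mm of the block and its axis within 7 mm of the hole's, and the rotor has been turned at least 6.28 rad clockwise and is at rest (under 0.05 rad/s) (all of step 1 and value of joint rotor above 6.28 rad and velocity of joint rotor between -0.05 and 0.05 rad/s); the robot touches nothing.
It fails at once if the drive unit or its rotor is pushed with more than 16 N (contact force between any of the fingers, the arm and drive above 16 N).
It fails at once if another thing on the bench is moved by more than 30 mm (distance of any of ballpin_tall_mid, ballpin_short_mid, wrench_mid, screwdriver_mid, jar, collar from where it was at the start of the episode above 0.03 m).
It also fails if it takes over 67 s, if anything falls off the work surface, if the arm or the gripper's body presses on something with over 40 N, if the wrist force passes 120 N, or if a joint passes its speed limit or range.

## Working session

There is one attempt and no reset: what is moved stays moved. The work goes in short steps, Python scripts to look and compute and a tool call to move; the robot and the scene stay as the last step left them, time stands still between calls to the robot, and variables do not carry over. Pictures are saved under pics/ and viewed, and the job is handed in when it is done.

Besides the shell and the picture viewer there is one more tool, called after "Request:" as name(argument=value, ...) on one line, values as JSON. carry_out: Moves the arm, as the interface text tells. Scaled input: -1 to 1 covers 40 cm each way for a shift and 30 degrees each way for a turn. Its arguments: {"type":"object","properties":{"moves":{"type":"array","items":{"type":"number"}}},"required":["moves"]}

```bash
ls; mkdir -p pics
python3 - <<'E'
from plant import *
import cv2
o=get_obs();print(o)
for n in ("scene","top"):
    im=capture(n);cv2.imwrite(f"pics/{n}0.png",im[:,:,::-1]);print(get_calibration(n))
E
```

```text
pics
{'time': 0.0, 'joint_positions': array([ 1.19899118e+00,  3.42702334e-01,  1.52506652e+00, -2.58931855e-05,
        1.27542053e+00, -1.46014328e-01]), 'dq': array([ 0.00132622,  0.00022112, -0.00025957,  0.00045169,  0.0015178 ,
       -0.00096916]), 'tau': array([ 1.45920269e-03, -4.31238449e+01, -2.44223267e+01,  7.19418470e-02,
        5.59475936e-02, -1.66351938e-04]), 'tool_pos': array([117.37723878, 511.2878076 , 243.03826576]), 'tcp_rot': array([-3.14000932e+00, -2.07821004e-04,  2.91580922e+00]), 'contact_force': array([0.24045034, 0.03090428, 0.07575129]), 'moment': array([ 0.00803178, -0.00278661,  0.0088185 ]), 'grip_width': 91.20263498244526}
{'vfov': 53.694092745320084, 'cx': 255.72034505198727, 'cy': 192.19694732274974, 'dist': array([-0.06175596,  0.        ,  0.        ,  0.        ,  0.        ]), 'cam_to_world': array([[ 7.21939315e-01, -5.59808358e-01,  4.06716397e-01,
         1.10335856e+03],
       [ 6.91836614e-01,  5.94899368e-01, -4.09214908e-01,
        -5.24373048e+02],
       [-1.28734019e-02,  5.76809625e-01,  8.16777162e-01,
         1.06543458e+03],
       [ 0.00000000e+00,  0.00000000e+00,  0.00000000e+00,
         1.00000000e+00]])}
{'vfov': 48.74015842812308, 'cx': 250.68422990865434, 'cy': 191.48070561008396, 'dist': array([-0.10196271,  0.        ,  0.        ,  0.        ,  0.        ]), 'cam_to_world': array([[ 1.32611165e-05,  9.97777062e-01, -6.66403417e-02,
         4.95405853e+02],
       [-9.99669218e-01, -1.70067902e-03, -2.56624621e-02,
        -5.47605427e+01],
       [-2.57187498e-02,  6.66186386e-02,  9.97446993e-01,
         1.33461104e+03],
       [ 0.00000000e+00,  0.00000000e+00,  0.00000000e+00,
         1.00000000e+00]])}
```

View pics/scene0.png

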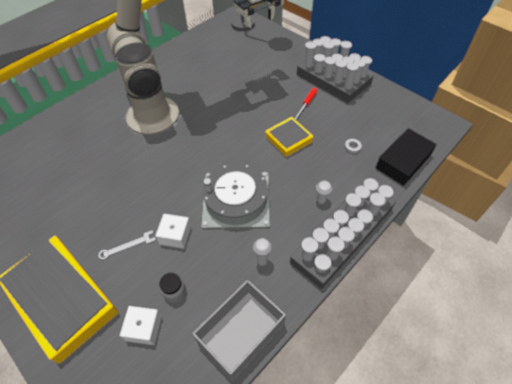

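View pics/top0.png

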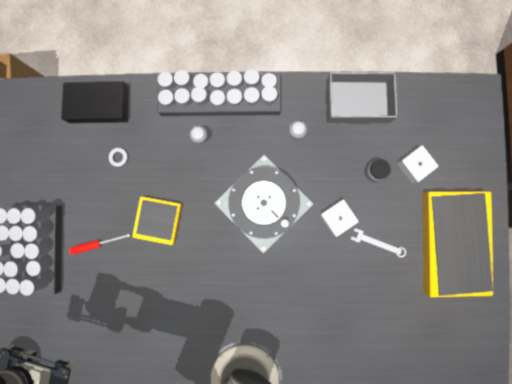

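The top view shows the drive at about (264,203) with its pin head at (285,224). There are two white blocks with a hole, at (340,217) and (420,163). (340,217) is closer to the base (about (245,380)), so I take that as the stand. I'll enlarge both to confirm.

```bash
cat > h.py <<'E'
from plant import *
import cv2, numpy as np
from scipy.spatial.transform import Rotation as R
def K(n):
    c=get_calibration(n);f=192/np.tan(np.radians(c['vfov']/2))
    return np.array([[f,0,c['cx']],[0,f,c['cy']],[0,0,1.]]),np.array(c['dist']),np.array(c['cam_to_world'])
def ray(n,uv,z):
    k,d,T=K(n);p=cv2.undistortPoints(np.array([[uv]],float),k,d)[0,0]
    v=T[:3,:3]@np.array([p[0],-p[1],-1]);o=T[:3,3];return o+v*(z-o[2])/v[2]
def proj(n,P):
    k,d,T=K(n);q=(np.atleast_2d(P)-T[:3,3])@T[:3,:3];q=q*[1,-1,-1]
    return cv2.projectPoints(q.astype(float),np.zeros(3),np.zeros(3),k,d)[0][:,0]
def crop(im,x0,y0,w,h,s,name):
    cv2.imwrite(name,cv2.resize(im[y0:y0+h,x0:x0+w,::-1],None,fx=s,fy=s,interpolation=cv2.INTER_CUBIC))
E
python3 - <<'E'
from h import *
t=cv2.imread("pics/top0.png")[:,:,::-1];s=cv2.imread("pics/scene0.png")[:,:,::-1]
crop(t,210,145,160,120,5,"pics/t1.png")
crop(s,150,155,130,100,6,"pics/s1.png")
for n,uv,z in [("top",(340.5,217.5),55),("top",(420,163.5),55),("top",(264,203),75),("top",(285,224),112),("scene",(172,227),55),("scene",(235,187),75)]: print(n,uv,ray(n,uv,z).round(1))
E
```

```text
top (340.5, 217.5) [ 501.9 -292.5   55. ]
top (420, 163.5) [ 665.9 -540.4   55. ]
top (264, 203) [545.2 -61.9  75. ]
top (285, 224) [ 483.2 -122.   112. ]
scene (172, 227) [ 503.1 -289.9   55. ]
scene (235, 187) [547.2 -59.2  75. ]
```

View pics/t1.png

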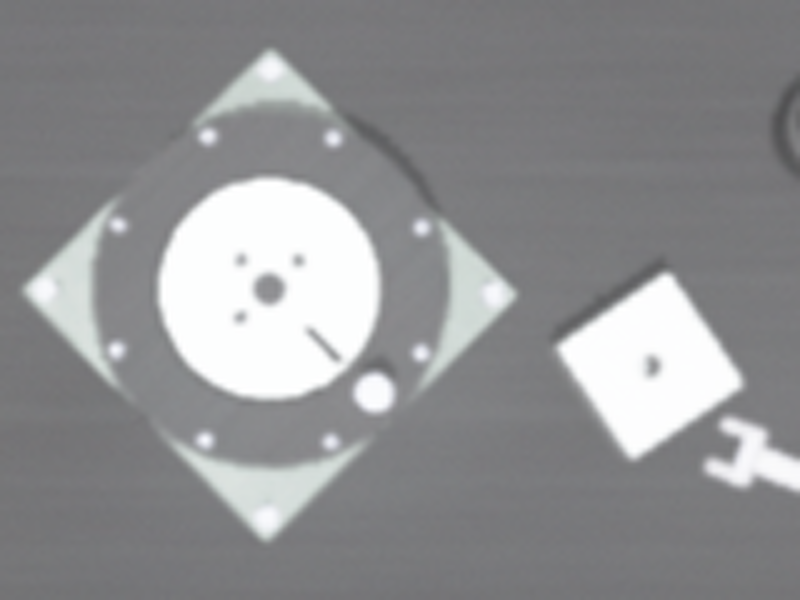

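View pics/s1.png

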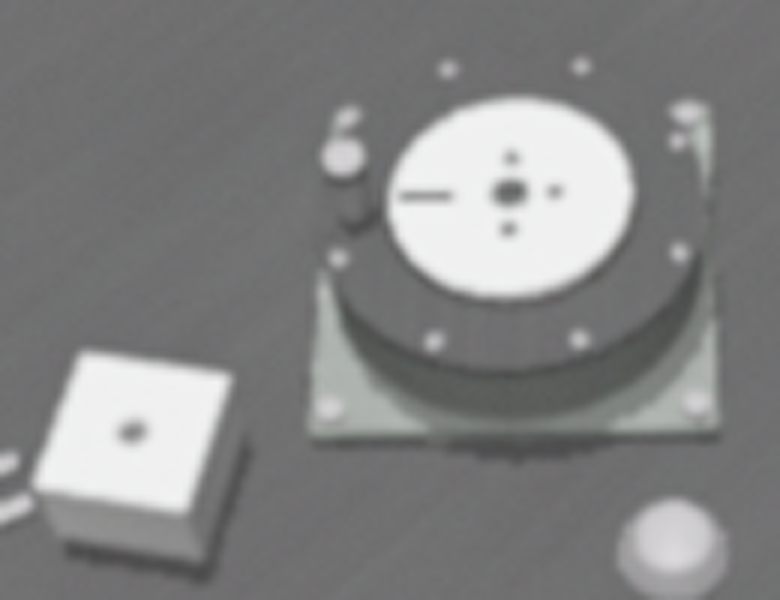

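Run:
```python
from h import *
def T(u,v,z): return ray("top",((u+.5)/5-.5+210,(v+.5)/5-.5+145),z).round(1)
def S(u,v,z): return ray("scene",((u+.5)/6-.5+150,(v+.5)/6-.5+155),z).round(1)
print("stand",T(650,365,55),S(134.5,431,55),S(132,431,55))
print("pin",T(375,392,112),S(343,156,112))
print("rotor",T(270,289,82),S(511,192,82),S(511,197,82))
print("foot corners",[T(*p,12) for p in [(270,48),(518,294),(267,543),(21,290)]])
print("stand corners",[T(*p,55) for p in [(668,270),(743,383),(632,460),(556,347)]],[S(*p,55) for p in [(82,350),(233,373),(188,515),(35,487)]])
o=get_obs();print(o['tool_pos'],R.from_euler('xyz',o['tcp_rot']).as_matrix().round(4))
```

```text
stand [ 501.6 -289.8   55. ] [ 501.5 -288.6   55. ] [ 500.5 -289.5   55. ]
pin [ 486.1 -120.9  112. ] [ 485.  -120.2  112. ]
rotor [546.7 -60.7  82. ] [549.3 -61.9  82. ] [551.7 -64.2  82. ]
foot corners [array([701.3, -61.4,  12. ]), array([ 546.2, -215.7,   12. ]), array([391.8, -59. ,  12. ]), array([549.1,  94.9,  12. ])]
stand corners [array([ 558.9, -301.4,   55. ]), array([ 490.6, -346.1,   55. ]), array([ 444.5, -278.4,   55. ]), array([ 512.5, -233.1,   55. ])] [array([ 442.7, -276.6,   55. ]), array([ 511.8, -230.7,   55. ]), array([ 559.1, -300.8,   55. ]), array([ 490.2, -344.5,   55. ])]
[117.37626625 511.36972377 243.11551256] [[-9.746e-01  2.238e-01 -5.000e-04]
 [ 2.238e-01  9.746e-01 -1.300e-03]
 [ 2.000e-04 -1.300e-03 -1.000e+00]]
```

The enlarged crops agree between the two cameras to about 2 mm. The stand is at (501.5,-289.5), the pin at (485.7,-120.6) and the drive axis at (547,-60.5). The stand meant is the block at top (340,217), because the other one is at (666,-540), farther from the base.

```bash
cat >> h.py <<'E'
def plan(target,yaw_y=None,q=False):
    """world target TCP, wanted world angle of tool y (deg) -> normalised tool numbers, levelling tool"""
    o=get_obs();M=R.from_euler('xyz',o['tcp_rot']).as_matrix()
    d=M.T@(np.array(target)-o['tool_pos'])
    out=d/400
    a=np.degrees(np.arctan2(M[1,1],M[0,1]))
    if yaw_y is None: yaw_y=a
    y=np.array([np.cos(np.radians(yaw_y)),np.sin(np.radians(yaw_y)),0]);z=np.array([0,0,-1.]);x=np.cross(y,z)
    rv=R.from_matrix(M.T@np.stack([x,y,z],1)).as_rotvec(degrees=True)
    print("pos",o['tool_pos'].round(2),"yang",a.round(2),"F",o['contact_force'].round(2),"w",round(o['grip_width'],1),"t",round(o['time'],2),"q",o['joint_positions'].round(2))
    print("shift",out.round(4),"rot",(rv/30).round(4))
E
python3 -c "
from h import *
plan((420,220,243),47)"
```

```text
pos [117.38 511.37 243.12] yang 77.07 F [ 0.27 -0.06  0.61] w 91.7 t 0.1 q [ 1.2   0.34  1.52  0.    1.28 -0.15]
shift [-9.004e-01 -5.406e-01  8.000e-04] rot [-2.6000e-03  3.0000e-04  1.0022e+00]
```

Request:
carry_out(moves=[-0.9,-0.54,0,0,0,1,1,-0.9,-0.54,0,0,0,1,1,-0.9,-0.54,0,0,0,1,1,-0.9,-0.54,0,0,0,1,1,-0.9,-0.54,0,0,0,1,1,-0.9,-0.54,0,0,0,1,1,-0.9,-0.54,0,0,0,1,1,-0.9,-0.54,0,0,0,1,1])

```text
time: 0.9
tool_pos: [406.5, 232.4, 243.2]
tcp_rot: [-3.14, 0.0, 2.392]
contact_force: [0.2, 1.0, -0.3]
grip_width: 91.8
```

```bash
python3 -c "
from h import *
plan((485.7,-120.6,180),17)"
```

```text
pos [406.52 232.36 243.25] yang 47.06 F [ 0.17  0.99 -0.31] w 91.8 t 0.9 q [ 0.36  0.24  1.67 -0.    1.23 -0.47]
shift [-0.746  -0.5109  0.159 ] rot [-0.0025  0.0012  1.0019]
```

Request:
carry_out(moves=[-0.746,-0.511,0.15,0,0,1,1,-0.746,-0.511,0.15,0,0,1,1,-0.746,-0.511,0.15,0,0,1,1,-0.746,-0.511,0.15,0,0,1,1,-0.746,-0.511,0.15,0,0,1,1,-0.746,-0.511,0.15,0,0,1,1,-0.746,-0.511,0.15,0,0,1,1,-0.746,-0.511,0.15,0,0,1,1])

```text
time: 1.7
tool_pos: [485.8, -124.6, 182.5]
tcp_rot: [-3.139, 0.001, 1.865]
contact_force: [0.5, 0.1, 0.5]
grip_width: 91.8
```

```bash
python3 -c "
from h import *
plan((485.7,-120.6,180),-13)"
```

```text
pos [ 485.8  -124.6   182.51] yang 16.86 F [0.46 0.07 0.5 ] w 91.8 t 1.7 q [-0.4   0.36  1.68 -0.    1.1  -0.7 ]
shift [0.0097 0.0027 0.0062] rot [-0.0033  0.0033  0.9953]
```

Request:
carry_out(moves=[0.01,0.003,0,0,0,1,1,0.01,0.003,0,0,0,1,1,0.01,0.003,0,0,0,1,1,0.01,0.003,0,0,0,1,1,0.01,0.003,0,0,0,1,1,0.01,0.003,0,0,0,1,1,0.01,0.003,0,0,0,1,1,0.01,0.003,0,0,0,1,1])

```text
time: 2.5
tool_pos: [485.7, -120.4, 182.5]
tcp_rot: [-3.14, 0.002, 1.343]
contact_force: [-0.8, 0.9, 0.2]
grip_width: 91.7
```

```bash
python3 -c "
from h import *
plan((485.7,-120.6,150),-43)"
```

```text
pos [ 485.74 -120.39  182.45] yang -13.08 F [-0.81  0.95  0.21] w 91.7 t 2.5 q [-0.39  0.36  1.68 -0.    1.1  -0.17]
shift [-0.0004  0.0001  0.0811] rot [-0.0015  0.0045  0.9974]
```

Request:
carry_out(moves=[0,0,0.05,0,0.004,1,1,0,0,0.1,0,0.004,1,1,0,0,0.1,0,0.004,1,1,0,0,0.1,0,0.004,1,1,0,0,0.1,0,0.004,1,1,0,0,0.1,0,0.004,1,1,0,0,0.1,0,0.004,1,1,0,0,0.1,0,0.004,1,1])

```text
time: 3.3
tool_pos: [485.7, -120.5, 142.6]
tcp_rot: [-3.141, 0.0, 0.82]
contact_force: [-0.3, 0.4, -0.1]
grip_width: 91.9
```

Run:
```python
from h import *
plan((485.7,-120.6,99),-44.5)
t=capture("top");s=capture("scene")
crop(t,235,165,100,90,7,"pics/t2.png")
crop(s,150,125,130,100,6,"pics/s2.png")
```

```text
pos [ 485.72 -120.45  142.56] yang -43.01 F [-0.27  0.44 -0.05] w 91.9 t 3.3 q [-0.4   0.41  1.73 -0.    1.    0.35]
shift [-0.0003  0.0003  0.1089] rot [-0.0008  0.0008  0.0495]
```

View pics/s2.png

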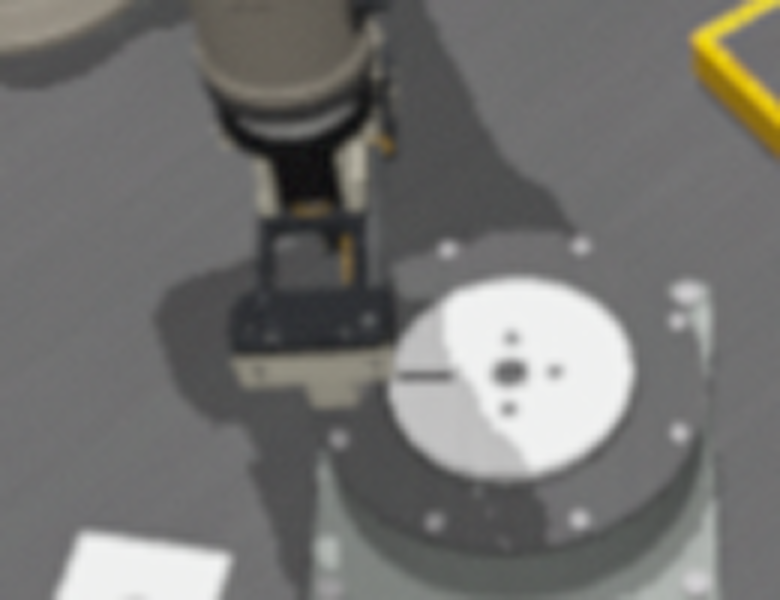

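The scene crop shows the fingers at about (320,390) in the crop, straddling the hidden pin and clear of the rotor. Next I go down.

Request:
carry_out(moves=[0,0,0.05,0,0,0.05,1,0,0,0.08,0,0,0.05,1,0,0,0.1,0,0,0.05,1,0,0,0.108,0,0,0.05,1,0,0,0.108,0,0,0.05,0.6,0,0,0.108,0,0,0.05,0.4,0,0,0.108,0,0,0.05,0.36,0,0,0.108,0,0,0.05,0.33])

```text
time: 4.2
tool_pos: [485.9, -120.6, 99.7]
tcp_rot: [3.141, 0.0, 0.793]
contact_force: [0.3, -0.4, 0.2]
grip_width: 64.5
```

Run:
```python
from h import *
plan((485.7,-120.6,99),-44.5)
t=capture("top");s=capture("scene")
crop(s,170,125,100,75,8,"pics/s3.png")
```

```text
pos [ 485.9  -120.58   99.75] yang -44.54 F [ 0.3  -0.37  0.17] w 64.5 t 4.2 q [-0.4   0.47  1.78 -0.    0.89  0.38]
shift [-0.0004 -0.0003  0.0019] rot [ 0.0005  0.0003 -0.0013]
```

View pics/s3.png

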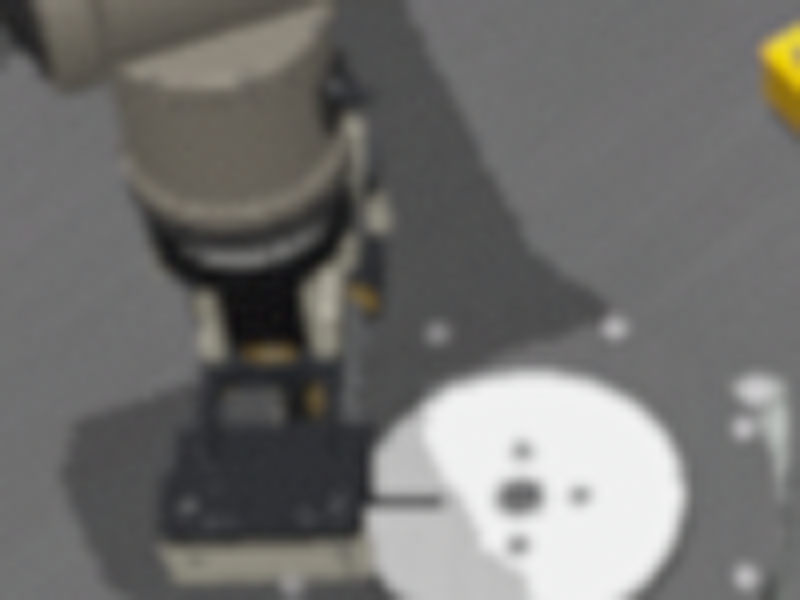

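Request:
carry_out(moves=[0,0,0.002,0,0,0,0.45,0,0,0.002,0,0,0,0.35,0,0,0.002,0,0,0,0.3,0,0,0.002,0,0,0,0.28,0,0,0.002,0,0,0,0.26,0,0,0.002,0,0,0,0.2,0,0,0.002,0,0,0,0.1,0,0,0.002,0,0,0,0])

```text
time: 5.1
tool_pos: [485.5, -120.3, 98.8]
tcp_rot: [-3.141, 0.0, 0.793]
contact_force: [-1.2, 2.0, 1.4]
grip_width: 21.5
```

Request:
carry_out(moves=[0,0,0,0,0,0,0,0,0,0,0,0,0,0,0,0,0,0,0,0,0,0,0,-0.005,0,0,0,0,0,0,-0.01,0,0,0,0,0,0,-0.015,0,0,0,0,0,0,-0.02,0,0,0,0,0,0,-0.025,0,0,0,0])

```text
time: 5.9
tool_pos: [485.6, -120.4, 109.0]
tcp_rot: [-3.141, 0.0, 0.793]
contact_force: [-0.3, 0.4, -1.8]
grip_width: 21.2
```

Gripped (width 21, side force small), and the pin is lifting freely.

Request:
carry_out(moves=[0,0,-0.02,0,0,0,0,0,0,-0.045,0,0,0,0,0,0,-0.07,0,0,0,0,0,0,-0.095,0,0,0,0,0,0,-0.12,0,0,0,0,0,0,-0.145,0,0,0,0,0,0,-0.165,0,0,0,0,0,0,-0.165,0,0,0,0])

```text
time: 6.7
tool_pos: [486.2, -120.6, 176.3]
tcp_rot: [3.14, -0.001, 0.793]
contact_force: [0.2, -0.2, -1.2]
grip_width: 21.1
```

Run:
```python
from h import *
plan((501.5,-289.5,165),-44.5)
t=capture("top");s=capture("scene")
crop(s,160,115,120,90,6,"pics/s4.png")
```

```text
pos [ 486.25 -120.6   176.29] yang -44.54 F [ 0.21 -0.23 -1.2 ] w 21.1 t 6.7 q [-0.4   0.36  1.69 -0.    1.08  0.38]
shift [-0.2743  0.3233  0.0286] rot [ 0.0033 -0.0011 -0.0012]
```

View pics/s4.png

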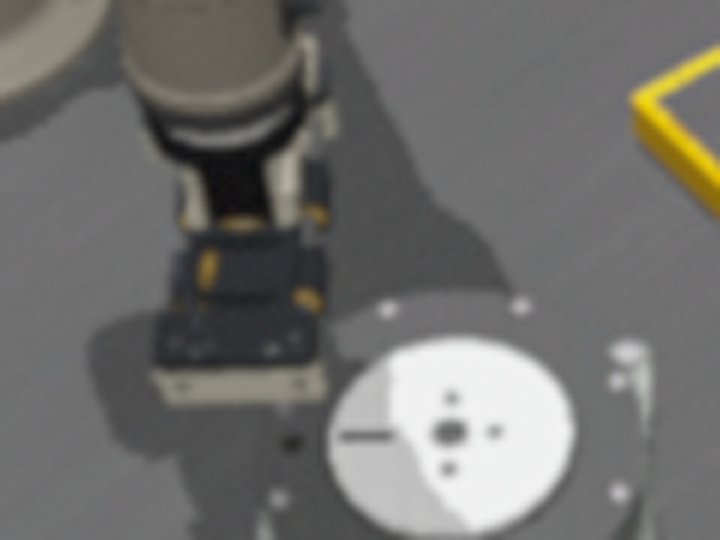

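The empty lock hole shows at (291,443) in the crop, so the pin is out. Carrying it over to the stand.

Request:
carry_out(moves=[-0.07,0.08,0,0,0,0,0,-0.14,0.16,0,0,0,0,0,-0.2,0.24,0,0,0,0,0,-0.25,0.3,0,0,0,0,0,-0.274,0.323,0.01,0,0,0,0,-0.274,0.323,0.01,0,0,0,0,-0.274,0.323,0.01,0,0,0,0,-0.274,0.323,0.01,0,0,0,0])

```text
time: 7.6
tool_pos: [500.7, -287.4, 170.8]
tcp_rot: [-3.14, 0.0, 0.795]
contact_force: [0.9, -0.1, -2.0]
grip_width: 21.4
```

Run:
```python
from h import *
plan((501.5,-289.5,135),-44.5)
t=capture("top");s=capture("scene")
crop(s,125,165,120,90,6,"pics/s5.png")
print(proj("scene",(501.5,-289.5,55)))
```

```text
pos [ 500.72 -287.44  170.84] yang -44.47 F [ 0.86 -0.06 -2.01] w 21.4 t 7.6 q [-0.65  0.5   1.48  0.    1.16  0.12]
shift [-0.0023  0.0052  0.0896] rot [-0.003   0.0002  0.0011]
[[171.77578618 226.60952807]]
```

View pics/s5.png

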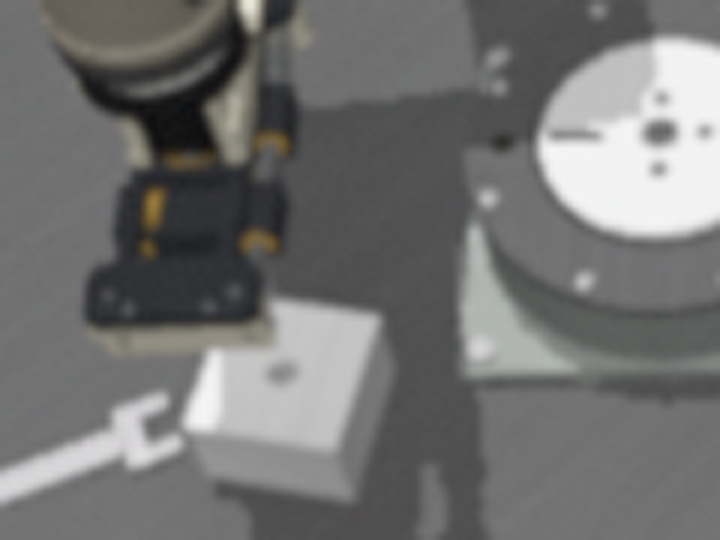

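Request:
carry_out(moves=[-0.002,0.005,0.02,0,0,0,0,-0.002,0.005,0.04,0,0,0,0,-0.002,0.005,0.06,0,0,0,0,-0.002,0.005,0.08,0,0,0,0,-0.002,0.005,0.095,0,0,0,0,-0.002,0.005,0.095,0,0,0,0,-0.002,0.005,0.095,0,0,0,0,-0.002,0.005,0.095,0,0,0,0])

```text
time: 8.5
tool_pos: [502.0, -289.9, 133.6]
tcp_rot: [3.141, 0.0, 0.795]
contact_force: [1.0, 0.7, -0.8]
grip_width: 21.2
```

Run:
```python
from h import *
plan((501.5,-289.5,120),-44.5)
t=capture("top");s=capture("scene")
crop(s,145,195,60,50,12,"pics/s6.png")
print(proj("scene",(501.5,-289.5,55)))
```

```text
pos [ 502.02 -289.88  133.56] yang -44.45 F [ 0.99  0.67 -0.77] w 21.2 t 8.5 q [-0.66  0.55  1.52 -0.    1.08  0.12]
shift [-0.0002 -0.0016  0.0339] rot [0.0004 0.0001 0.0016]
[[171.77578618 226.60952807]]
```

View pics/s6.png

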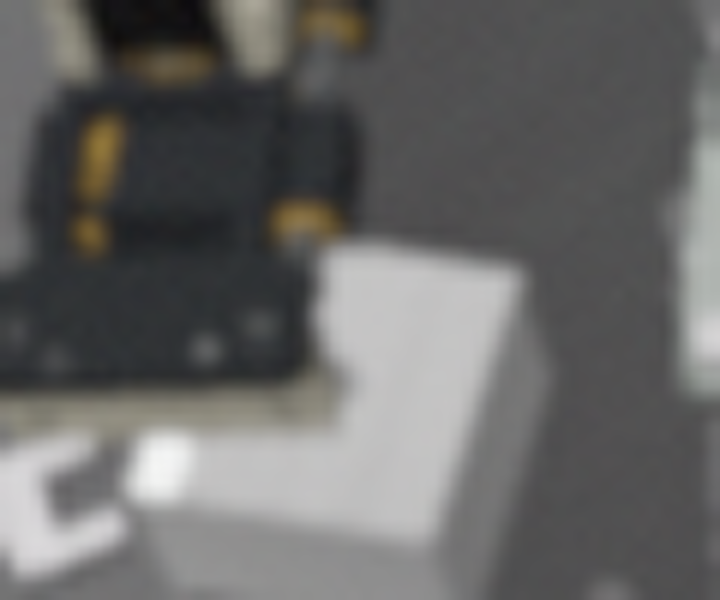

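The hole is hidden behind the gripper, so I go in by feel.

Request:
carry_out(moves=[0,-0.001,0.005,0,0,0,0,0,-0.001,0.01,0,0,0,0,0,-0.001,0.015,0,0,0,0,0,-0.001,0.02,0,0,0,0,0,-0.001,0.025,0,0,0,0,0,-0.001,0.03,0,0,0,0,0,-0.001,0.035,0,0,0,0,0,-0.001,0.035,0,0,0,0])

```text
time: 9.4
tool_pos: [501.6, -289.4, 119.3]
tcp_rot: [-3.141, 0.0, 0.795]
contact_force: [-0.3, -0.2, -1.1]
grip_width: 21.1
```

Request:
carry_out(moves=[0,0,0.015,0,0,0,0,0,0,0.03,0,0,0,0,0,0,0.04,0,0,0,0,0,0,0.05,0,0,0,0,0,0,0.06,0,0,0,0,0,0,0.07,0,0,0,0,0,0,0.078,0,0,0,0,0,0,0.078,0,0,0,0])

```text
time: 10.2
tool_pos: [501.3, -289.3, 87.5]
tcp_rot: [-3.14, 0.0, 0.795]
contact_force: [-0.1, 0.2, 0.1]
grip_width: 21.3
```

Request:
carry_out(moves=[0,0,0.002,0,0,0,0,0,0,0.004,0,0,0,0,0,0,0.006,0,0,0,0,0,0,0.007,0,0,0,0,0,0,0.007,0,0,0,0,0,0,0.007,0,0,0,0.15,0,0,0.007,0,0,0,0.25,0,0,0.007,0,0,0,0.3])

```text
time: 11.0
tool_pos: [501.5, -289.4, 85.0]
tcp_rot: [-3.141, 0.0, 0.795]
contact_force: [0.1, -0.4, 0.1]
grip_width: 26.2
```

Request:
carry_out(moves=[0,0,0,0,0,0,0.5,0,0,0,0,0,0,0.5,0,0,0,0,0,0,0.5,0,0,0,0,0,0,0.5,0,0,-0.08,0,0,0,0.5,0,0,-0.16,0,0,0,0.5,0,0,-0.24,0,0,0,0.5,0,0,-0.24,0,0,0,0.5])

```text
time: 11.8
tool_pos: [503.5, -290.9, 185.7]
tcp_rot: [3.133, -0.001, 0.795]
contact_force: [-0.7, -0.3, 0.4]
grip_width: 46.0
```

Run:
```python
from h import *
plan((547,-60.5,140),-44.5)
t=capture("top");s=capture("scene")
crop(s,145,175,110,80,7,"pics/s7.png");crop(t,210,145,160,120,5,"pics/t7.png")
```

```text
pos [ 503.5  -290.88  185.7 ] yang -44.45 F [-0.71 -0.32  0.41] w 46.0 t 11.8 q [-0.66  0.49  1.46 -0.    1.19  0.12]
shift [ 0.4872 -0.3266  0.112 ] rot [ 0.0161 -0.0019  0.0017]
```

View pics/s7.png

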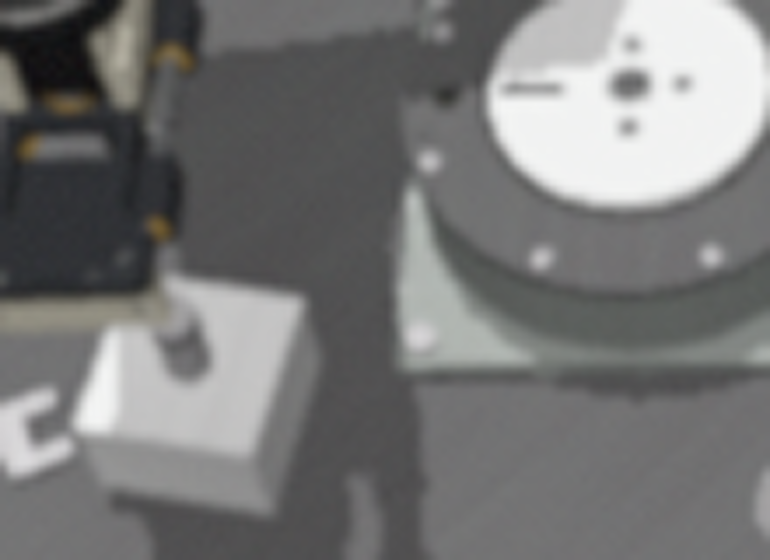

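View pics/t7.png

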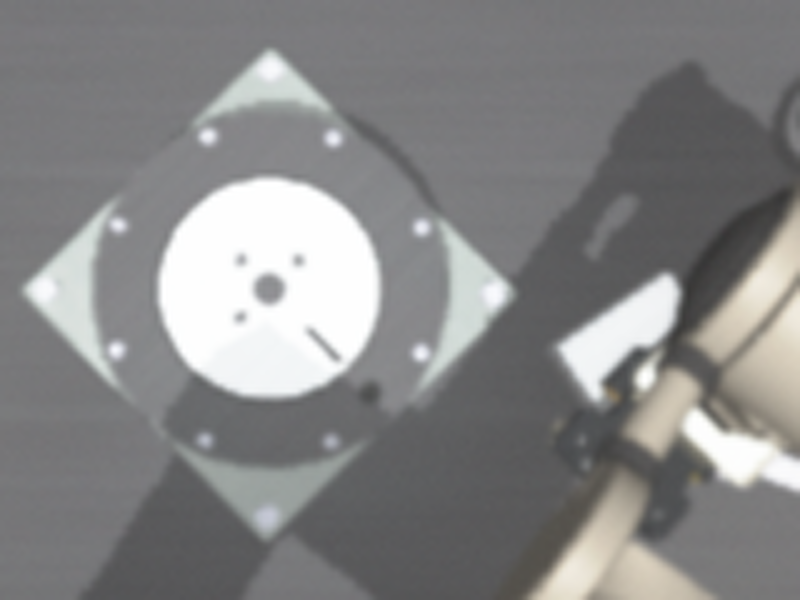

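The pin is home: the scene crop shows its head upright at (188,345), on the block. Next I close the fingers, carry them over the rotor and tilt the tool about 7° about x and y, so that one known fingertip corner touches.

Request:
carry_out(moves=[0.08,-0.05,0,0,0,0,0,0.16,-0.1,0,0.05,-0.05,0,0,0.24,-0.16,0,0.1,-0.1,0,0,0.32,-0.21,0,0.15,-0.15,0,0,0.4,-0.26,0,0.2,-0.2,0,0,0.46,-0.31,0,0.233,-0.233,0,0,0.487,-0.327,0.02,0.233,-0.233,0,0,0.487,-0.327,0.02,0.233,-0.233,0,0])

```text
time: 12.7
tool_pos: [543.8, -57.4, 170.8]
tcp_rot: [-3.016, 0.124, 0.805]
contact_force: [0.1, -0.6, 0.1]
grip_width: 0.5
```

Run:
```python
from h import *
plan((547,-60.5,140),-44.5)
o=get_obs();print(o['moment'])
M=R.from_euler('xyz',o['tcp_rot']).as_matrix();print(M.round(3))
t=capture("top");s=capture("scene")
crop(s,170,95,130,100,6,"pics/s8.png");crop(t,210,145,160,120,5,"pics/t8.png")
```

```text
pos [543.81 -57.36 170.77] yang -44.74 F [ 0.09 -0.63  0.08] w 0.5 t 12.7 q [-0.22  0.54  1.42 -0.04  1.35  0.56]
shift [0.0094 0.0207 0.0744] rot [-0.2378  0.2372  0.0068]
[-0.10120552  0.00156202 -0.00305884]
[[ 0.687  0.705 -0.175]
 [ 0.716 -0.698 -0.002]
 [-0.123 -0.124 -0.985]]
```

View pics/s8.png

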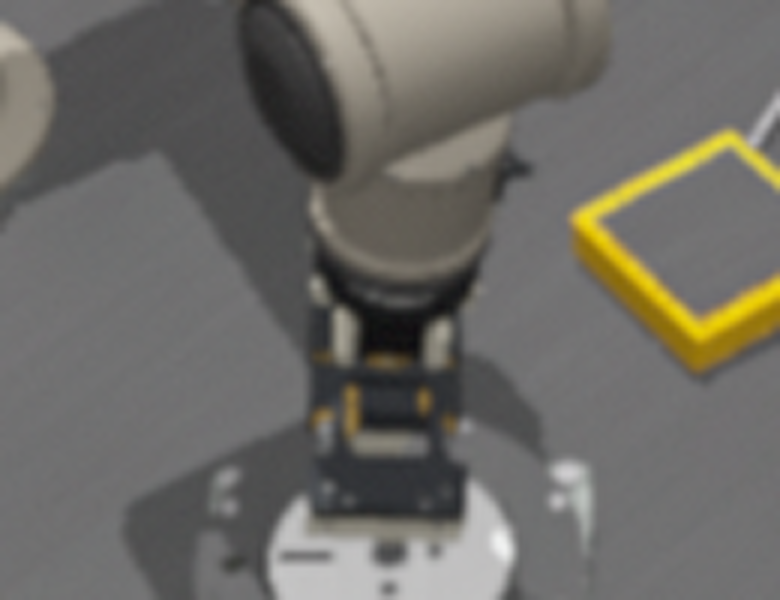

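The scene crop shows the fingers closed over the rotor. Before I probe, I want a better height guess from the two views.

Run:
```python
from h import *
from scipy.optimize import least_squares
def up(p,s,x0,y0): p=np.array(p,float); return (p+.5)/s-.5+[x0,y0]
Ts=up([(208,137),(334,138),(422,228),(422,353),(331,442),(206,440),(116,350),(119,225)],5,210,145)
Ss=up([(448,69),(581,67),(678,142),(680,252),(579,340),(435,340),(338,258),(347,116)],6,150,155)
for z in (68,70,72):
    A=np.array([ray("top",p,z) for p in Ts]);B=np.array([ray("scene",p,z) for p in Ss])
    print(z,"screws",A.mean(0).round(2),B.mean(0).round(2))
    fA=np.hypot(*(A[:,:2]-A[:,:2].mean(0)).T);print(fA.round(1),np.hypot(*(B[:,:2]-B[:,:2].mean(0)).T).round(1))
E={}
for n,(x,y) in {"top":(264,203),"scene":(235,187)}.items():
    im=cv2.cvtColor(cv2.imread(f"pics/{n}0.png"),cv2.COLOR_BGR2GRAY)
    b=(cv2.resize(im,None,fx=4,fy=4,interpolation=cv2.INTER_CUBIC)>160).astype(np.uint8)
    c,_=cv2.findContours(b,cv2.RETR_EXTERNAL,cv2.CHAIN_APPROX_NONE)
    c=[k for k in c if cv2.pointPolygonTest(k,(4*x+20,4*y-20),False)>0][0]
    e=cv2.fitEllipse(cv2.convexHull(c));E[n]=(c[:,0].astype(float)+.5)/4-.5;print(n,e,len(c))
    for z in (74,76,78,80,82,84,86,90):
        P=np.array([ray(n,p,z) for p in E[n]])
        (cx,cy),r=cv2.minEnclosingCircle(P[:,:2].astype(np.float32)); m=cv2.fitEllipse(P[:,:2].astype(np.float32)); print(z,np.round(m,2) if 0 else m)
```

```text
68 screws [547.39 -60.59  68.  ] [542.43 -56.63  68.  ]
[98.5 98.5 98.2 98.6 98.3 97.9 98.9 98.1] [ 96.   96.   97.6  99.4 101.3  99.9  99.6 108. ]
70 screws [547.31 -60.58  70.  ] [543.55 -57.57  70.  ]
[98.3 98.3 98.  98.4 98.1 97.7 98.7 98. ] [ 95.8  95.9  97.4  99.2 101.1  99.7  99.4 107.8]
72 screws [547.23 -60.57  72.  ] [544.68 -58.51  72.  ]
[98.2 98.2 97.9 98.3 98.  97.6 98.6 97.8] [ 95.6  95.7  97.2  99.  100.9  99.5  99.2 107.6]
top ((1055.347412109375, 810.6779174804688), (180.274169921875, 180.93502807617188), 106.51900482177734) 513
74 ((547.5576782226562, -60.273353576660156), (133.393310546875, 133.8455810546875), 173.43203735351562)
76 ((547.4749755859375, -60.26460647583008), (133.1816864013672, 133.63323974609375), 173.43206787109375)
78 ((547.3922119140625, -60.255859375), (132.97006225585938, 133.42088317871094), 173.43206787109375)
80 ((547.3094482421875, -60.24711608886719), (132.7584228515625, 133.20852661132812), 173.43179321289062)
82 ((547.2267456054688, -60.23836898803711), (132.54678344726562, 132.99618530273438), 173.4320831298828)Traceback (most recent call last):
  File "<stdin>", line 18, in <module>
  File "h.py", line 8, in ray
    k,d,T=K(n);p=cv2.undistortPoints(np.array([[uv]],float),k,d)[0,0]
          ~^^^
  File "h.py", line 5, in K
    c=get_calibration(n);f=192/np.tan(np.radians(c['vfov']/2))
ValueError: time passes only in moves, steps and waits
```

```bash
cat >> h.py <<'E'
_C={'scene':dict(vfov=53.694092745320084,cx=255.72034505198727,cy=192.19694732274974,dist=[-0.06175596,0,0,0,0],cam_to_world=[[7.21939315e-01,-5.59808358e-01,4.06716397e-01,1.10335856e+03],[6.91836614e-01,5.94899368e-01,-4.09214908e-01,-5.24373048e+02],[-1.28734019e-02,5.76809625e-01,8.16777162e-01,1.06543458e+03],[0,0,0,1]]),
'top':dict(vfov=48.74015842812308,cx=250.68422990865434,cy=191.48070561008396,dist=[-0.10196271,0,0,0,0],cam_to_world=[[1.32611165e-05,9.97777062e-01,-6.66403417e-02,4.95405853e+02],[-9.99669218e-01,-1.70067902e-03,-2.56624621e-02,-5.47605427e+01],[-2.57187498e-02,6.66186386e-02,9.97446993e-01,1.33461104e+03],[0,0,0,1]])}
get_calibration=lambda n:_C[n]
E
python3 - <<'E'
from h import *
def up(p,s,x0,y0): p=np.array(p,float); return (p+.5)/s-.5+[x0,y0]
def circ(P):
    A=np.c_[2*P[:,:2],np.ones(len(P))];s=np.linalg.lstsq(A,(P[:,:2]**2).sum(1),rcond=None)[0];return np.r_[s[:2],np.sqrt(s[2]+s[0]**2+s[1]**2)].round(2)
Ts=up([(208,137),(334,138),(422,228),(422,353),(331,442),(206,440),(116,350),(119,225)],5,210,145)
Ss=up([(448,69),(581,67),(678,142),(680,252),(579,340),(435,340),(338,258)],6,150,155)
for z in (68,70):
    print(z,circ(np.array([ray("top",p,z) for p in Ts])),circ(np.array([ray("scene",p,z) for p in Ss])))
for n,(x,y) in {"top":(264,203),"scene":(235,187)}.items():
    im=cv2.cvtColor(cv2.imread(f"pics/{n}0.png"),cv2.COLOR_BGR2GRAY)
    b=(cv2.resize(im,None,fx=4,fy=4,interpolation=cv2.INTER_CUBIC)>165).astype(np.uint8)
    c,_=cv2.findContours(b,cv2.RETR_EXTERNAL,cv2.CHAIN_APPROX_NONE)
    c=[k for k in c if cv2.pointPolygonTest(k,(4*x+20,4*y-20),False)>0][0]
    E=(c[:,0].astype(float)+.5)/4-.5
    for z in (74,78,82,86): 
        P=np.array([ray(n,p,z) for p in E]); print(n,z,circ(P),"resid",np.std(np.hypot(*(P[:,:2]-circ(P)[:2]).T)).round(2))
E
```

```text
68 [547.47 -60.56  98.36] [544.3  -58.31  98.36]
70 [547.38 -60.56  98.2 ] [545.43 -59.24  98.16]
top 74 [547.55 -60.3   66.58] resid 0.32
top 78 [547.39 -60.28  66.37] resid 0.32
top 82 [547.22 -60.27  66.15] resid 0.32
top 86 [547.06 -60.25  65.94] resid 0.32
scene 74 [545.56 -59.28  65.84] resid 0.61
scene 78 [547.81 -61.15  65.58] resid 0.61
scene 82 [550.06 -63.03  65.31] resid 0.61
scene 86 [552.31 -64.91  65.04] resid 0.6
```

The views put the face low, at about 73–78. Going above the first probe point.

```bash
cat >> h.py <<'E'
def tgt(P,Rt=None):
    o=get_obs();M=R.from_euler('xyz',o['tcp_rot']).as_matrix()
    print("pos",o['tool_pos'].round(2),"F",o['contact_force'].round(2),"m",np.round(o['moment'],3),"t",round(o['time'],2))
    for p in np.atleast_2d(P): print(((M.T@(p-o['tool_pos']))/400).round(4))
    print("1mm down:",(M.T@[0,0,-1.]/400).round(5))
E
python3 -c "
from h import *
tgt([(579,-57.5,104.5)])"
```

```text
pos [544.06 -59.69 172.19] F [-0.16 -0.2   1.59] m [-0.053 -0.    -0.006] t 12.8
[0.0849 0.0782 0.1515]
1mm down: [0.00031 0.0003  0.00246]
```

Request:
carry_out(moves=[0.04,0.04,0,0,0,0,0,0.07,0.06,0.04,0,0,0,0,0.085,0.078,0.08,0,0,0,0,0.085,0.078,0.11,0,0,0,0,0.085,0.078,0.14,0,0,0,0,0.085,0.078,0.151,0,0,0,0,0.085,0.078,0.151,0,0,0,0,0.085,0.078,0.151,0,0,0,0])

```text
time: 13.6
tool_pos: [579.2, -57.5, 105.4]
tcp_rot: [-3.019, 0.123, 0.802]
contact_force: [0.1, 1.1, -0.0]
grip_width: 0.8
```

Run:
```python
from h import *
tgt([(579,-57.5,97)])
s=capture("scene")
crop(s,200,135,70,60,10,"pics/s9.png")
```

```text
pos [579.16 -57.52 105.38] F [ 0.09  1.06 -0.03] m [-0.076 -0.035 -0.039] t 13.6
[0.0023 0.0022 0.0207]
1mm down: [0.00031 0.0003  0.00246]
```

View pics/s9.png

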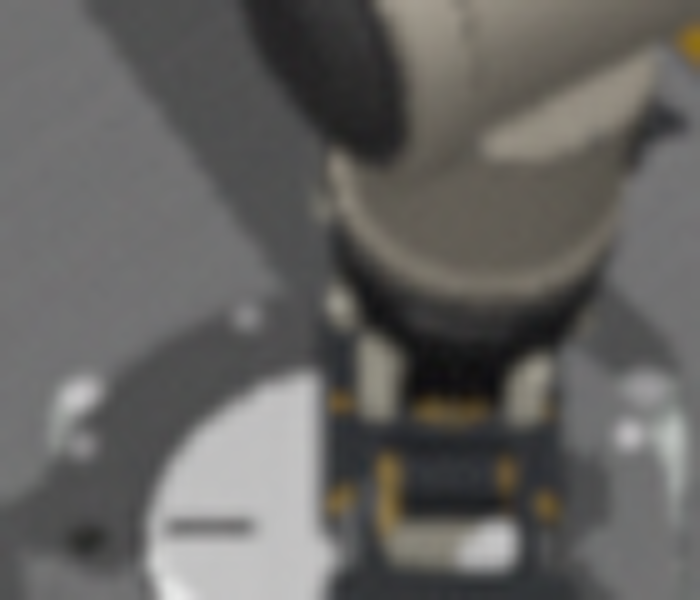

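Request:
carry_out(moves=[0.0003,0.0003,0.0025,0,0,0,0,0.0005,0.0005,0.005,0,0,0,0,0.0007,0.0007,0.006,0,0,0,0,0.0009,0.0009,0.0074,0,0,0,0,0.0009,0.0009,0.0074,0,0,0,0,0.0009,0.0009,0.0074,0,0,0,0,0.0009,0.0009,0.0074,0,0,0,0,0.0009,0.0009,0.0074,0,0,0,0])

```text
time: 14.45
tool_pos: [579.4, -57.5, 102.6]
tcp_rot: [-3.02, 0.122, 0.802]
contact_force: [0.5, 0.7, 0.0]
grip_width: 0.3
```

```bash
python3 -c "
from h import *
tgt([(579,-57.5,97)])"
```

```text
pos [579.36 -57.53 102.58] F [0.45 0.69 0.01] m [-0.13   0.019  0.021] t 14.45
[0.0011 0.001  0.0139]
1mm down: [0.00031 0.0003  0.00246]
```

Request:
carry_out(moves=[0.0002,0.0002,0.001,0,0,0,0,0.0003,0.0003,0.002,0,0,0,0,0.0004,0.0004,0.003,0,0,0,0,0.0005,0.0005,0.0036,0,0,0,0,0.0005,0.0005,0.0036,0,0,0,0,0.0005,0.0005,0.0036,0,0,0,0,0.0005,0.0005,0.0036,0,0,0,0,0.0005,0.0005,0.0036,0,0,0,0])

```text
time: 15.25
tool_pos: [579.4, -57.5, 101.1]
tcp_rot: [-3.02, 0.122, 0.802]
contact_force: [-0.7, 0.4, -1.1]
grip_width: 0.4
```

Request:
carry_out(moves=[0.0002,0.0002,0.001,0,0,0,0,0.0003,0.0003,0.002,0,0,0,0,0.0004,0.0004,0.003,0,0,0,0,0.0005,0.0005,0.0036,0,0,0,0,0.0005,0.0005,0.0036,0,0,0,0,0.0005,0.0005,0.0036,0,0,0,0,0.0005,0.0005,0.0036,0,0,0,0,0.0005,0.0005,0.0036,0,0,0,0])

```text
time: 16.05
tool_pos: [579.4, -57.5, 99.7]
tcp_rot: [-3.02, 0.122, 0.802]
contact_force: [-0.8, 0.4, -1.3]
grip_width: 0.6
```

Request:
carry_out(moves=[0.0002,0.0002,0.001,0,0,0,0,0.0003,0.0003,0.002,0,0,0,0,0.0004,0.0004,0.003,0,0,0,0,0.0005,0.0005,0.0036,0,0,0,0,0.0005,0.0005,0.0036,0,0,0,0,0.0005,0.0005,0.0036,0,0,0,0,0.0005,0.0005,0.0036,0,0,0,0,0.0005,0.0005,0.0036,0,0,0,0])

```text
time: 16.85
tool_pos: [579.5, -57.5, 98.2]
tcp_rot: [-3.02, 0.122, 0.802]
contact_force: [-0.4, -0.5, -0.7]
grip_width: 0.3
```

Request:
carry_out(moves=[0.0002,0.0002,0.001,0,0,0,0,0.0003,0.0003,0.002,0,0,0,0,0.0004,0.0004,0.003,0,0,0,0,0.0005,0.0005,0.0036,0,0,0,0,0.0005,0.0005,0.0036,0,0,0,0,0.0005,0.0005,0.0036,0,0,0,0,0.0005,0.0005,0.0036,0,0,0,0,0.0005,0.0005,0.0036,0,0,0,0])

```text
time: 17.65
tool_pos: [579.5, -57.5, 96.8]
tcp_rot: [-3.02, 0.122, 0.802]
contact_force: [-0.5, -0.2, -0.7]
grip_width: 0.6
```

Request:
carry_out(moves=[0.0002,0.0002,0.001,0,0,0,0,0.0003,0.0003,0.002,0,0,0,0,0.0004,0.0004,0.003,0,0,0,0,0.0005,0.0005,0.0036,0,0,0,0,0.0005,0.0005,0.0036,0,0,0,0,0.0005,0.0005,0.0036,0,0,0,0,0.0005,0.0005,0.0036,0,0,0,0,0.0005,0.0005,0.0036,0,0,0,0])

```text
time: 18.45
tool_pos: [579.6, -57.5, 95.3]
tcp_rot: [-3.02, 0.122, 0.802]
contact_force: [0.4, -0.3, 0.9]
grip_width: 0.4
```

Run:
```python
from h import *
o=get_obs();print(o['contact_force'],o['moment'])
s=capture("scene")
crop(s,200,135,80,60,9,"pics/s10.png")
```

```text
[ 0.43080544 -0.34368993  0.86987507] [-0.1204803   0.02378051  0.02909583]
```

View pics/s10.png

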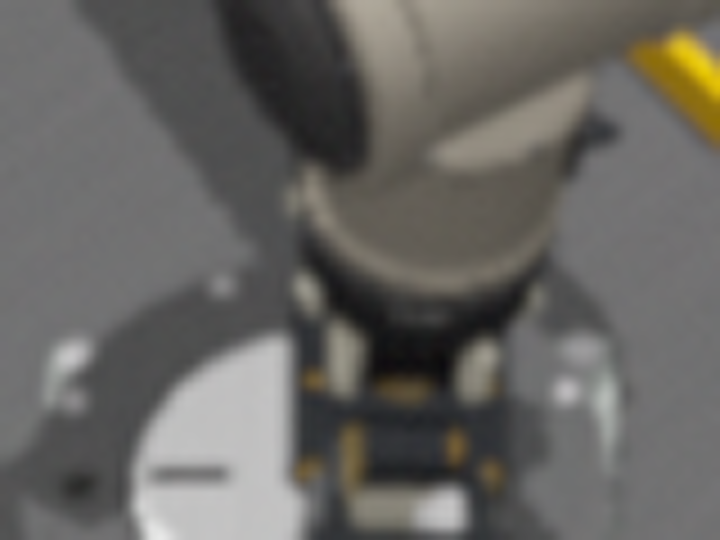

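Request:
carry_out(moves=[0.0002,0.0002,0.001,0,0,0,0,0.0003,0.0003,0.002,0,0,0,0,0.0004,0.0004,0.003,0,0,0,0,0.0004,0.0004,0.003,0,0,0,0,0.0004,0.0004,0.003,0,0,0,0,0.0004,0.0004,0.003,0,0,0,0,0.0004,0.0004,0.003,0,0,0,0,0.0004,0.0004,0.003,0,0,0,0])

```text
time: 19.3
tool_pos: [579.7, -57.5, 94.2]
tcp_rot: [-3.02, 0.122, 0.802]
contact_force: [-0.2, 0.4, 4.1]
grip_width: 0.5
```

Run:
```python
from h import *
o=get_obs();print(o['tool_pos'],o['contact_force'],o['moment'],o['joint_positions'])
```

```text
[579.69809276 -57.54286203  94.22506728] [-0.20340672  0.44966111  4.11790579] [-0.01001361  0.20302817  0.01469314] [-0.21046453  0.68326297  1.39333913 -0.04072914  1.23284947  0.58218113]
```

Request:
carry_out(moves=[0.0001,0.0001,0.0004,0,0,0,0,0.0002,0.0002,0.0008,0,0,0,0,0.0002,0.0002,0.0012,0,0,0,0,0.0002,0.0002,0.0012,0,0,0,0,0.0002,0.0002,0.0012,0,0,0,0,0.0002,0.0002,0.0012,0,0,0,0,0.0002,0.0002,0.0012,0,0,0,0,0.0002,0.0002,0.0012,0,0,0,0])

```text
time: 20.1
tool_pos: [579.7, -57.5, 94.0]
tcp_rot: [-3.02, 0.122, 0.802]
contact_force: [-0.8, 0.7, 5.5]
grip_width: 0.4
```

Run:
```python
from h import *
o=get_obs();print(o['tool_pos'],o['contact_force'],o['moment'])
```

```text
[579.72545268 -57.54818013  93.95500055] [-0.82108533  0.72767323  5.50917449] [0.03307721 0.24935789 0.02590439]
```

```bash
cat >> h.py <<'E'
def arc(th1,F,z0,z1=None,C=(534.3,-57.5),r=45.5):
    """th1 end angle deg; z0=unloaded TCP contact height at start, z1 at end"""
    if z1 is None: z1=z0
    o=get_obs();M=R.from_euler('xyz',o['tcp_rot']).as_matrix();p=o['tool_pos']
    th0=np.degrees(np.arctan2(p[1]-C[1],p[0]-C[0]))
    if th0-th1>180: th0-=360
    if th0-th1<-180: th0+=360
    print("pos",p.round(2),"th",th0.round(1),"r",np.hypot(p[0]-C[0],p[1]-C[1]).round(1),"F",o['contact_force'].round(2),"t",round(o['time'],2),"rot",o['tcp_rot'].round(3))
    print("est z0 here",(p[2]+o['contact_force'][2]/8).round(2))
    off=F/8+F/26
    for k in range(1,9):
        s=min(k/7,1);a=np.radians(th0+(th1-th0)*s)
        q=np.array([C[0]+r*np.cos(a),C[1]+r*np.sin(a),z0+(z1-z0)*s-off])
        print(*((M.T@(q-p))/400).round(4),sep=", ",end=", 0, 0, 0, 0,\n")
E
python3 -c "
from h import *
arc(-12,8.5,94.68)"
```

```text
pos [579.73 -57.55  93.96] th -0.1 r 45.4 F [-0.82  0.73  5.51] t 20.1 rot [-3.02   0.122  0.802]
est z0 here 94.64
-0.0021, 0.0027, 0.0016, 0, 0, 0, 0,
-0.0046, 0.0049, 0.0017, 0, 0, 0, 0,
-0.0072, 0.0071, 0.0017, 0, 0, 0, 0,
-0.0099, 0.0092, 0.0018, 0, 0, 0, 0,
-0.0126, 0.0112, 0.0019, 0, 0, 0, 0,
-0.0154, 0.0132, 0.002, 0, 0, 0, 0,
-0.0182, 0.0151, 0.0021, 0, 0, 0, 0,
-0.0182, 0.0151, 0.0021, 0, 0, 0, 0,
```

Request:
carry_out(moves=[-0.0021,0.0027,0.0016,0,0,0,0,-0.0046,0.0049,0.0017,0,0,0,0,-0.0072,0.0071,0.0017,0,0,0,0,-0.0099,0.0092,0.0018,0,0,0,0,-0.0126,0.0112,0.0019,0,0,0,0,-0.0154,0.0132,0.002,0,0,0,0,-0.0182,0.0151,0.0021,0,0,0,0,-0.0182,0.0151,0.0021,0,0,0,0])

```text
time: 20.9
tool_pos: [579.6, -66.5, 93.8]
tcp_rot: [-3.021, 0.12, 0.802]
contact_force: [1.1, 2.6, 5.9]
grip_width: 0.2
```

Run:
```python
from h import *
arc(-30,8.5,94.68)
print(get_obs()['moment'])
s=capture("scene")
crop(s,200,135,80,60,9,"pics/s11.png")
```

```text
pos [579.61 -66.5   93.81] th -11.2 r 46.2 F [1.11 2.61 5.87] t 20.9 rot [-3.021  0.12   0.802]
est z0 here 94.55
-0.0053, 0.0015, 0.0018, 0, 0, 0, 0,
-0.0099, 0.0042, 0.002, 0, 0, 0, 0,
-0.0147, 0.0066, 0.0023, 0, 0, 0, 0,
-0.0195, 0.0087, 0.0026, 0, 0, 0, 0,
-0.0245, 0.0107, 0.003, 0, 0, 0, 0,
-0.0295, 0.0124, 0.0034, 0, 0, 0, 0,
-0.0346, 0.0139, 0.0039, 0, 0, 0, 0,
-0.0346, 0.0139, 0.0039, 0, 0, 0, 0,
[ 0.38214974 -0.04270776 -0.10911074]
```

View pics/s11.png

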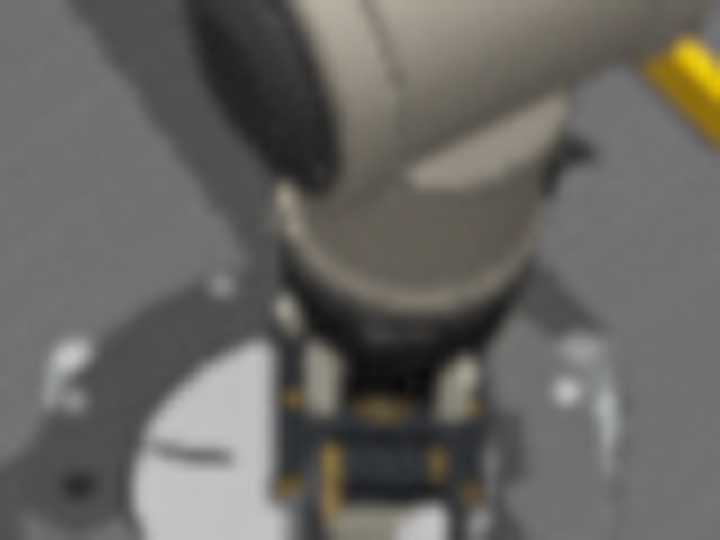

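The slot in the picture has turned clockwise by about 10° (its outer end is now at (150,447), before (150,475)), so the drive grips. Carrying on with a bit more press.

```bash
sed -i 's#off=F/8+F/26#off=F/8+F/14#' h.py; python3 -c "
from h import *
arc(-33,8.5,94.5,94.4)"
```

```text
pos [579.63 -66.5   93.83] th -11.2 r 46.2 F [2.01 2.35 5.95] t 20.95 rot [-3.021  0.12   0.802]
est z0 here 94.58
-0.0059, 0.0021, 0.003, 0, 0, 0, 0,
-0.0113, 0.0051, 0.0034, 0, 0, 0, 0,
-0.0168, 0.0077, 0.0038, 0, 0, 0, 0,
-0.0225, 0.0101, 0.0042, 0, 0, 0, 0,
-0.0283, 0.0122, 0.0047, 0, 0, 0, 0,
-0.0342, 0.0139, 0.0052, 0, 0, 0, 0,
-0.0402, 0.0154, 0.0058, 0, 0, 0, 0,
-0.0402, 0.0154, 0.0058, 0, 0, 0, 0,
```

Request:
carry_out(moves=[-0.0059,0.0021,0.003,0,0,0,0,-0.0113,0.0051,0.0034,0,0,0,0,-0.0168,0.0077,0.0038,0,0,0,0,-0.0225,0.0101,0.0042,0,0,0,0,-0.0283,0.0122,0.0047,0,0,0,0,-0.0342,0.0139,0.0052,0,0,0,0,-0.0402,0.0154,0.0058,0,0,0,0,-0.0402,0.0154,0.0058,0,0,0,0])

```text
time: 21.75
tool_pos: [573.6, -82.3, 93.5]
tcp_rot: [-3.024, 0.118, 0.802]
contact_force: [2.0, 0.9, 7.7]
grip_width: 0.3
```

Run:
```python
from h import *
arc(-55,8.5,94.2,93.9)
```

```text
pos [573.63 -82.32  93.45] th -32.2 r 46.5 F [1.95 0.92 7.73] t 21.75 rot [-3.024  0.118  0.802]
est z0 here 94.42
-0.0065, -0.0009, 0.0033, 0, 0, 0, 0,
-0.0129, -0.0001, 0.0041, 0, 0, 0, 0,
-0.0193, 0.0005, 0.0049, 0, 0, 0, 0,
-0.0257, 0.0006, 0.0058, 0, 0, 0, 0,
-0.032, 0.0004, 0.0067, 0, 0, 0, 0,
-0.0384, -0.0002, 0.0076, 0, 0, 0, 0,
-0.0447, -0.0011, 0.0086, 0, 0, 0, 0,
-0.0447, -0.0011, 0.0086, 0, 0, 0, 0,
```

```bash
python3 -c "
from h import *
arc(-57,9,94.35,94.2,r=46)"
```

```text
pos [573.63 -82.32  93.45] th -32.2 r 46.5 F [1.95 0.92 7.73] t 21.75 rot [-3.024  0.118  0.802]
est z0 here 94.42
-0.0069, 0.0004, 0.003, 0, 0, 0, 0,
-0.0139, 0.0013, 0.0038, 0, 0, 0, 0,
-0.021, 0.0017, 0.0047, 0, 0, 0, 0,
-0.028, 0.0018, 0.0055, 0, 0, 0, 0,
-0.035, 0.0014, 0.0065, 0, 0, 0, 0,
-0.042, 0.0005, 0.0075, 0, 0, 0, 0,
-0.0489, -0.0007, 0.0085, 0, 0, 0, 0,
-0.0489, -0.0007, 0.0085, 0, 0, 0, 0,
```

Request:
carry_out(moves=[-0.0069,0.0004,0.003,0,0,0,0,-0.0139,0.0013,0.0038,0,0,0,0,-0.021,0.0017,0.0047,0,0,0,0,-0.028,0.0018,0.0055,0,0,0,0,-0.035,0.0014,0.0065,0,0,0,0,-0.042,0.0005,0.0075,0,0,0,0,-0.0489,-0.0007,0.0085,0,0,0,0,-0.0489,-0.0007,0.0085,0,0,0,0])

```text
time: 22.55
tool_pos: [560.1, -95.9, 92.9]
tcp_rot: [-3.025, 0.116, 0.801]
contact_force: [1.4, 0.9, 5.6]
grip_width: 0.4
```

Run:
```python
from h import *
arc(-80,9,94.2,93.9,r=46)
s=capture("scene");t=capture("top")
crop(s,200,135,80,60,9,"pics/s12.png");crop(t,225,165,80,60,9,"pics/t12.png")
```

```text
pos [560.1  -95.94  92.93] th -56.1 r 46.3 F [1.36 0.9  5.63] t 22.55 rot [-3.025  0.116  0.801]
est z0 here 93.63
-0.0063, -0.0021, 0.0023, 0, 0, 0, 0,
-0.0128, -0.004, 0.0034, 0, 0, 0, 0,
-0.0191, -0.0063, 0.0046, 0, 0, 0, 0,
-0.0253, -0.0089, 0.0057, 0, 0, 0, 0,
-0.0313, -0.012, 0.0069, 0, 0, 0, 0,
-0.0372, -0.0154, 0.0081, 0, 0, 0, 0,
-0.0428, -0.0191, 0.0093, 0, 0, 0, 0,
-0.0428, -0.0191, 0.0093, 0, 0, 0, 0,
```

View pics/s12.png

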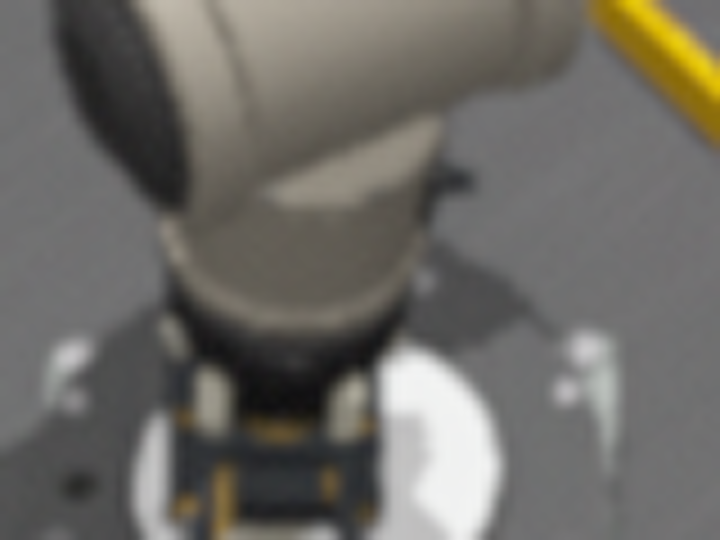

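View pics/t12.png

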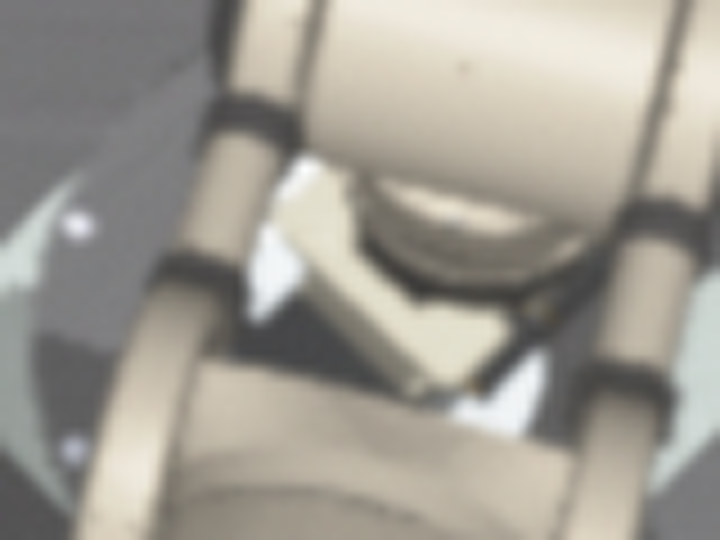

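Force feedback shows the face falling as I go round, so the tilt is fixed in space. I fit a sinusoid and follow it.

```bash
cat >> h.py <<'E'
import json,os
def nxt(dth,F,r=46,C=(534.3,-57.5),rec=True):
    D=json.load(open('fit.json')) if os.path.exists('fit.json') else [[0,94.66],[-11.2,94.56],[-32.2,94.42]]
    o=get_obs();p=o['tool_pos'];f=o['contact_force']
    th0=np.degrees(np.arctan2(p[1]-C[1],p[0]-C[0]))
    while th0>D[-1][0]+30: th0-=360
    if rec and f[2]>2 : D.append([th0,p[2]+f[2]/8]); json.dump(D,open('fit.json','w'))
    d=np.array(D);a=np.radians(d[:,0]);w=np.exp((np.arange(len(d))-len(d))/6)
    A=np.c_[np.ones(len(d)),np.cos(a),np.sin(a)];W=w[:,None]
    # weak prior: c 92.9 amp 1.8cos
    P=np.eye(3)*[.2,.15,.15];x=np.linalg.lstsq(np.r_[A*W,P],np.r_[d[:,1]*w,P@[92.85,1.85,0]],rcond=None)[0]
    g=lambda t:x@[1,np.cos(np.radians(t)),np.sin(np.radians(t))]
    print("fit",x.round(2),"res last",(d[-3:,1]-[g(t) for t in d[-3:,0]]).round(2),"th",round(th0,1),"r",np.hypot(p[0]-C[0],p[1]-C[1]).round(1),"F",f.round(1),"t",round(o['time'],2),"rot",o['tcp_rot'].round(3))
    M=R.from_euler('xyz',o['tcp_rot']).as_matrix();off=F/8+F/14
    b=d[-1,1]-g(d[-1,0]) # residual carried half
    for k in range(1,9):
        s=min(k/7.5,1);t=th0-dth*s;q=np.array([C[0]+r*np.cos(np.radians(t)),C[1]+r*np.sin(np.radians(t)),g(t)+.5*b-off])
        print(*((M.T@(q-p))/400).round(4),sep=", ",end=", 0, 0, 0, 0,\n")
E
python3 -c "
from h import *
nxt(24,8.5)"
```

```text
fit [9.276e+01 1.900e+00 7.000e-02] res last [-0.06  0.08 -0.03] th -56.1 r 46.3 F [2.3 1.5 6.7] t 22.65 rot [-3.025  0.116  0.801]
-0.0058, -0.0019, 0.0032, 0, 0, 0, 0,
-0.0119, -0.0037, 0.0044, 0, 0, 0, 0,
-0.0178, -0.0057, 0.0055, 0, 0, 0, 0,
-0.0236, -0.0081, 0.0068, 0, 0, 0, 0,
-0.0293, -0.0109, 0.008, 0, 0, 0, 0,
-0.0348, -0.0139, 0.0093, 0, 0, 0, 0,
-0.0402, -0.0173, 0.0106, 0, 0, 0, 0,
-0.0428, -0.0191, 0.0112, 0, 0, 0, 0,
```

Request:
carry_out(moves=[-0.0058,-0.0019,0.0032,0,0,0,0,-0.0119,-0.0037,0.0044,0,0,0,0,-0.0178,-0.0057,0.0055,0,0,0,0,-0.0236,-0.0081,0.0068,0,0,0,0,-0.0293,-0.0109,0.008,0,0,0,0,-0.0348,-0.0139,0.0093,0,0,0,0,-0.0402,-0.0173,0.0106,0,0,0,0,-0.0428,-0.0191,0.0112,0,0,0,0])

```text
time: 23.45
tool_pos: [543.3, -102.3, 92.0]
tcp_rot: [-3.027, 0.114, 0.801]
contact_force: [2.9, 2.6, 7.2]
grip_width: 0.3
```

```bash
python3 -c "
from h import *
nxt(24,8.5)"
```

```text
fit [92.65  2.05  0.11] res last [ 0.09  0.03 -0.04] th -78.6 r 45.7 F [2.9 2.6 7.2] t 23.45 rot [-3.027  0.114  0.801]
-0.0053, -0.0028, 0.0031, 0, 0, 0, 0,
-0.0102, -0.0068, 0.0044, 0, 0, 0, 0,
-0.0149, -0.011, 0.0057, 0, 0, 0, 0,
-0.0193, -0.0155, 0.0071, 0, 0, 0, 0,
-0.0235, -0.0202, 0.0084, 0, 0, 0, 0,
-0.0274, -0.0251, 0.0097, 0, 0, 0, 0,
-0.031, -0.0303, 0.011, 0, 0, 0, 0,
-0.0327, -0.0329, 0.0116, 0, 0, 0, 0,
```

Request:
carry_out(moves=[-0.0053,-0.0028,0.0031,0,0,0,0,-0.0102,-0.0068,0.0044,0,0,0,0,-0.0149,-0.011,0.0057,0,0,0,0,-0.0193,-0.0155,0.0071,0,0,0,0,-0.0235,-0.0202,0.0084,0,0,0,0,-0.0274,-0.0251,0.0097,0,0,0,0,-0.031,-0.0303,0.011,0,0,0,0,-0.0327,-0.0329,0.0116,0,0,0,0])

```text
time: 24.25
tool_pos: [526.0, -102.1, 91.3]
tcp_rot: [-3.031, 0.11, 0.8]
contact_force: [4.0, 2.9, 7.2]
grip_width: 0.1
```

Run:
```python
from h import *
nxt(26,9)
s=capture("scene");crop(s,195,135,80,65,9,"pics/s13.png")
```

```text
fit [92.66  2.04  0.13] res last [ 0.04 -0.04 -0.  ] th -100.6 r 45.4 F [4.  2.9 7.2] t 24.25 rot [-3.031  0.11   0.8  ]
-0.0047, -0.0047, 0.0035, 0, 0, 0, 0,
-0.0079, -0.0107, 0.0049, 0, 0, 0, 0,
-0.0108, -0.0169, 0.0062, 0, 0, 0, 0,
-0.0133, -0.0233, 0.0074, 0, 0, 0, 0,
-0.0154, -0.0298, 0.0087, 0, 0, 0, 0,
-0.0171, -0.0364, 0.0098, 0, 0, 0, 0,
-0.0184, -0.0432, 0.011, 0, 0, 0, 0,
-0.0189, -0.0466, 0.0115, 0, 0, 0, 0,
```

View pics/s13.png

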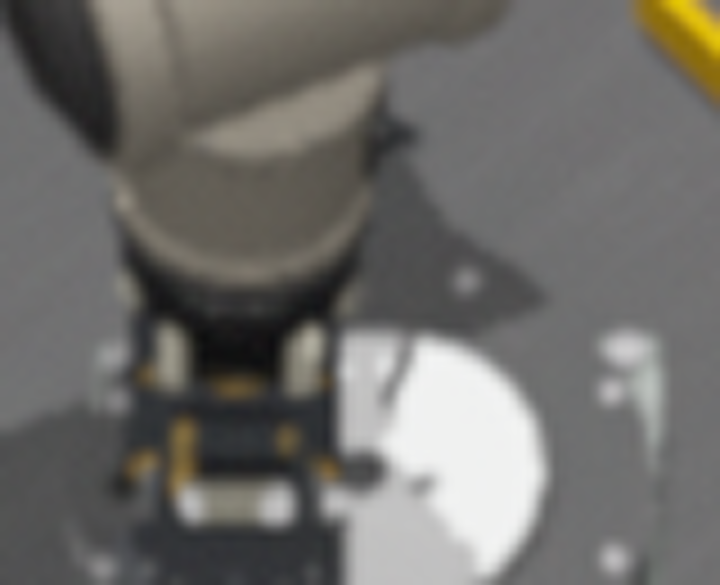

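The slot is now at about (400,370) in the crop, pointing away from the camera. The rotor has turned about 100°, one-to-one with the finger.

Request:
carry_out(moves=[-0.0047,-0.0047,0.0033,0,0,0,0,-0.0079,-0.0107,0.0047,0,0,0,0,-0.0108,-0.0169,0.006,0,0,0,0,-0.0133,-0.0233,0.0073,0,0,0,0,-0.0154,-0.0298,0.0086,0,0,0,0,-0.0171,-0.0364,0.0097,0,0,0,0,-0.0184,-0.0432,0.0109,0,0,0,0,-0.0189,-0.0466,0.0114,0,0,0,0])

```text
time: 25.1
tool_pos: [509.0, -94.4, 90.6]
tcp_rot: [-3.035, 0.107, 0.8]
contact_force: [6.2, 0.9, 7.3]
grip_width: 0.5
```

Run:
```python
from h import *
nxt(26,9)
```

```text
fit [92.73  1.98  0.18] res last [-0.04 -0.03  0.01] th -124.5 r 44.8 F [6.2 0.9 7.3] t 25.1 rot [-3.035  0.107  0.8  ]
-0.0037, -0.006, 0.0034, 0, 0, 0, 0,
-0.0042, -0.0129, 0.0045, 0, 0, 0, 0,
-0.0043, -0.0198, 0.0054, 0, 0, 0, 0,
-0.004, -0.0267, 0.0063, 0, 0, 0, 0,
-0.0033, -0.0336, 0.0071, 0, 0, 0, 0,
-0.0022, -0.0404, 0.0079, 0, 0, 0, 0,
-0.0006, -0.0471, 0.0086, 0, 0, 0, 0,
0.0003, -0.0505, 0.0089, 0, 0, 0, 0,
```

Run:
```python
from h import *
P=np.array([(579.7,-57.5),(579.6,-66.5),(573.6,-82.3),(560.1,-95.9),(543.3,-102.3),(526,-102.1),(509,-94.4)])
A=np.c_[2*P,np.ones(len(P))]
for sl in (slice(0,None),slice(1,None),slice(2,None),slice(3,None)):
    s=np.linalg.lstsq(A[sl],(P[sl]**2).sum(1),rcond=None)[0];print(s[:2],np.sqrt(s[2]+s[0]**2+s[1]**2))
o=get_obs();print(o['moment'],o['contact_force'])
```

```text
[535.72199444 -58.90250356] 44.30377013773823
[535.60888588 -58.28078959] 44.83296518187138
[535.58139599 -57.83885858] 45.219649554085215
[535.60072492 -57.65348497] 45.39045076417952
[ 0.07730769 -0.73515345 -0.06469724] [6.15863979 0.91263162 7.3104632 ]
```

```bash
cat > n2.py <<'E'
from h import *
def nxt(dth,F,r=45,C=(537.5,-59.5),rot=False,kz=14):
    D=json.load(open('fit2.json')) if os.path.exists('fit2.json') else [[579.7,-57.5,94.66],[579.6,-66.5,94.56],[573.6,-82.3,94.42],[560.1,-95.9,93.7],[543.3,-102.3,92.9],[526,-102.1,92.2]]
    o=get_obs();p=o['tool_pos'];f=o['contact_force']
    if f[2]>2: D.append([p[0],p[1],p[2]+f[2]/8]); json.dump(D,open('fit2.json','w'))
    d=np.array(D);w=np.exp((np.arange(len(d))-len(d))/6)
    A=np.c_[np.ones(len(d)),(d[:,0]-535)/45,(d[:,1]+58)/45]
    P=np.eye(3)*.1;x=np.linalg.lstsq(np.r_[A*w[:,None],P],np.r_[d[:,2]*w,P@[92.75,1.9,.2]],rcond=None)[0]
    g=lambda q:x@[1,(q[0]-535)/45,(q[1]+58)/45]
    th0=np.degrees(np.arctan2(p[1]-C[1],p[0]-C[0]));r0=np.hypot(p[0]-C[0],p[1]-C[1])
    b=d[-1,2]-g(d[-1]);off=F/8+F/kz
    er=R.from_euler('xyz',[-3.03,.112,.802])
    print("fit",x.round(2),"res",(d[-3:,2]-[g(q) for q in d[-3:]]).round(2),"th",round(th0,1),"r",r0.round(1),"F",f.round(1),np.linalg.norm(f).round(1),"t",round(o['time'],2),"rot",o['tcp_rot'].round(3))
    M=R.from_euler('xyz',o['tcp_rot']).as_matrix()
    rv=R.from_matrix(M.T@er.as_matrix()).as_rotvec(degrees=True)/30;print("rotfix",rv.round(4))
    ct=np.radians(th0);tg=np.array([np.sin(ct),-np.cos(ct)]);print("drag along path",(-f[:2]@tg).round(1),"radial(out+)",(f[:2]@[np.cos(ct),np.sin(ct)]).round(1))
    for k in range(1,9):
        s=min(k/7.5,1);t=np.radians(th0-dth*s);rr=r0+(r-r0)*s
        q=np.array([C[0]+rr*np.cos(t),C[1]+rr*np.sin(t)]);q=np.r_[q,g(q)+.6*b-off]
        print(*((M.T@(q-p))/400).round(4),sep=", ",end=", 0, 0, 0, 0,\n")
E
python3 -c "
from n2 import *
nxt(26,8.5)"
```

```text
fit [92.72  1.96  0.15] res [-0.04  0.01  0.  ] th -129.3 r 45.1 F [6.2 0.9 7.3] 9.6 t 25.1 rot [-3.035  0.107  0.8  ]
rotfix [ 0.0098 -0.0103 -0.0031]
drag along path 4.2 radial(out+) -4.6
-0.0001, -0.0065, 0.0028, 0, 0, 0, 0,
-0.0, -0.0133, 0.0037, 0, 0, 0, 0,
0.0005, -0.0201, 0.0046, 0, 0, 0, 0,
0.0014, -0.0268, 0.0054, 0, 0, 0, 0,
0.0027, -0.0334, 0.0061, 0, 0, 0, 0,
0.0044, -0.04, 0.0068, 0, 0, 0, 0,
0.0065, -0.0464, 0.0073, 0, 0, 0, 0,
0.0076, -0.0496, 0.0076, 0, 0, 0, 0,
```

Request:
carry_out(moves=[0,-0.0065,0.0028,0,0,0,0,0,-0.0133,0.0037,0,0,0,0,0.0005,-0.0201,0.0046,0,0,0,0,0.0014,-0.0268,0.0054,0,0,0,0,0.0027,-0.0334,0.0061,0,0,0,0,0.0044,-0.04,0.0068,0,0,0,0,0.0065,-0.0464,0.0073,0,0,0,0,0.0076,-0.0496,0.0076,0,0,0,0])

```text
time: 25.9
tool_pos: [498.6, -79.0, 90.2]
tcp_rot: [-3.04, 0.104, 0.799]
contact_force: [3.5, -2.0, 7.4]
grip_width: 0.4
```

```bash
python3 -c "
from n2 import *
nxt(26,8.5)
s=capture('scene');crop(s,195,135,80,65,9,'pics/s14.png')"
```

```text
fit [92.78  1.92  0.21] res [ 0.01 -0.02  0.01] th -153.4 r 43.5 F [ 3.5 -2.   7.4] 8.4 t 25.9 rot [-3.04   0.104  0.799]
rotfix [ 0.0192 -0.0149 -0.0036]
drag along path 3.4 radial(out+) -2.2
0.0021, -0.0061, 0.0024, 0, 0, 0, 0,
0.0044, -0.0123, 0.0029, 0, 0, 0, 0,
0.0071, -0.0185, 0.0033, 0, 0, 0, 0,
0.0101, -0.0244, 0.0037, 0, 0, 0, 0,
0.0135, -0.0302, 0.0039, 0, 0, 0, 0,
0.0173, -0.0358, 0.0041, 0, 0, 0, 0,
0.0214, -0.0412, 0.0043, 0, 0, 0, 0,
0.0236, -0.0438, 0.0043, 0, 0, 0, 0,
```

View pics/s14.png

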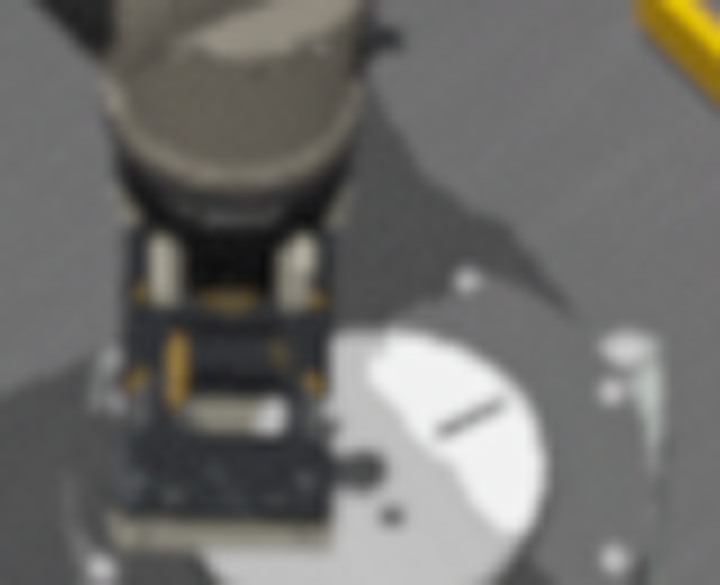

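The slot is at (470,418), about 150° turned. The force is steady.

Request:
carry_out(moves=[0.0021,-0.0061,0.0024,0.003,-0.003,0,0,0.0044,-0.0123,0.0029,0.006,-0.006,0,0,0.0071,-0.0185,0.0033,0.01,-0.01,0,0,0.0101,-0.0244,0.0037,0.01,-0.01,0,0,0.0135,-0.0302,0.0039,0.01,-0.01,0,0,0.0173,-0.0356,0.0041,0.01,-0.01,0,0,0.0216,-0.041,0.0043,0.01,-0.01,0,0,0.0238,-0.0436,0.0043,0.01,-0.01,0,0])

```text
time: 26.75
tool_pos: [494.8, -60.8, 90.2]
tcp_rot: [-3.04, 0.107, 0.8]
contact_force: [4.0, -3.1, 7.1]
grip_width: 0.4
```

```bash
python3 -c "
from n2 import *
nxt(26,8.5,r=44.5)"
```

```text
fit [92.82  1.91  0.26] res [-0.03 -0.01  0.01] th -178.3 r 42.8 F [ 4.  -3.1  7.1] 8.7 t 26.75 rot [-3.04   0.107  0.8  ]
rotfix [ 0.0194 -0.0094 -0.0037]
drag along path 3.2 radial(out+) -3.9
0.0044, -0.0048, 0.002, 0, 0, 0, 0,
0.009, -0.0095, 0.0019, 0, 0, 0, 0,
0.0138, -0.0139, 0.0018, 0, 0, 0, 0,
0.0189, -0.0181, 0.0016, 0, 0, 0, 0,
0.0243, -0.022, 0.0013, 0, 0, 0, 0,
0.03, -0.0256, 0.001, 0, 0, 0, 0,
0.0358, -0.0288, 0.0006, 0, 0, 0, 0,
0.0388, -0.0303, 0.0003, 0, 0, 0, 0,
```

```bash
python3 -c "
from n2 import *
nxt(26,8.5,r=42.8,C=(537.3,-60))"
```

```text
fit [92.82  1.91  0.27] res [-0.01  0.01  0.01] th -179.0 r 42.6 F [ 4.  -3.1  7.1] 8.7 t 26.75 rot [-3.04   0.107  0.8  ]
rotfix [ 0.0194 -0.0094 -0.0037]
drag along path 3.1 radial(out+) -3.9
0.0048, -0.0043, 0.0019, 0, 0, 0, 0,
0.0096, -0.0086, 0.0017, 0, 0, 0, 0,
0.0147, -0.0125, 0.0015, 0, 0, 0, 0,
0.0201, -0.0162, 0.0012, 0, 0, 0, 0,
0.0256, -0.0195, 0.0008, 0, 0, 0, 0,
0.0313, -0.0225, 0.0004, 0, 0, 0, 0,
0.0372, -0.0251, -0.0001, 0, 0, 0, 0,
0.0402, -0.0263, -0.0004, 0, 0, 0, 0,
```

Request:
carry_out(moves=[0.0048,-0.0043,0.0019,0.003,-0.003,0,0,0.0096,-0.0086,0.0017,0.006,-0.006,0,0,0.0147,-0.0125,0.0015,0.01,-0.01,0,0,0.0201,-0.0162,0.0012,0.01,-0.01,0,0,0.0256,-0.0195,0.0008,0.01,-0.01,0,0,0.0313,-0.0225,0.0004,0.01,-0.01,0,0,0.0372,-0.0251,-0.0001,0.01,-0.01,0,0,0.0402,-0.0263,-0.0004,0.01,-0.01,0,0])

```text
time: 27.55
tool_pos: [499.4, -42.7, 90.3]
tcp_rot: [-3.038, 0.112, 0.8]
contact_force: [0.1, -4.3, 6.7]
grip_width: 0.5
```

```bash
python3 -c "
from n2 import *
nxt(28,8.5,r=42.8,C=(537.3,-60))"
```

```text
fit [9.27e+01 1.87e+00 8.00e-02] res [ 0.08  0.08 -0.08] th 155.5 r 41.7 F [ 0.1 -4.3  6.7] 8.0 t 27.55 rot [-3.038  0.112  0.8  ]
rotfix [ 0.0147 -0.0001 -0.0036]
drag along path 3.9 radial(out+) -1.8
0.0065, -0.0023, 0.0014, 0, 0, 0, 0,
0.013, -0.0044, 0.0007, 0, 0, 0, 0,
0.0196, -0.0061, 0.0, 0, 0, 0, 0,
0.0263, -0.0073, -0.0008, 0, 0, 0, 0,
0.0331, -0.0081, -0.0017, 0, 0, 0, 0,
0.04, -0.0085, -0.0026, 0, 0, 0, 0,
0.0469, -0.0084, -0.0036, 0, 0, 0, 0,
0.0503, -0.0082, -0.0041, 0, 0, 0, 0,
```

Request:
carry_out(moves=[0.0065,-0.0023,0.0014,0,0,0,0,0.013,-0.0044,0.0007,0,0,0,0,0.0196,-0.0061,0,0,0,0,0,0.0263,-0.0073,-0.0008,0,0,0,0,0.0331,-0.0081,-0.0017,0,0,0,0,0.04,-0.0085,-0.0026,0,0,0,0,0.0469,-0.0084,-0.0036,0,0,0,0,0.0503,-0.0082,-0.0041,0,0,0,0])

```text
time: 28.35
tool_pos: [511.6, -26.8, 90.6]
tcp_rot: [-3.04, 0.113, 0.8]
contact_force: [-0.9, -3.3, 8.9]
grip_width: 0.1
```

```bash
python3 -c "
from n2 import *
nxt(28,8.5,r=42.8,C=(537.3,-60))
s=capture('scene');crop(s,195,135,80,65,9,'pics/s15.png')"
```

```text
fit [9.268e+01 1.850e+00 5.000e-02] res [ 0.09 -0.06 -0.01] th 127.7 r 42.0 F [-0.9 -3.3  8.9] 9.5 t 28.35 rot [-3.04   0.113  0.8  ]
rotfix [ 0.0178  0.0008 -0.0037]
drag along path 2.7 radial(out+) -2.0
0.0069, 0.001, 0.0003, 0, 0, 0, 0,
0.0135, 0.0022, -0.0008, 0, 0, 0, 0,
0.0201, 0.0039, -0.002, 0, 0, 0, 0,
0.0266, 0.0061, -0.0032, 0, 0, 0, 0,
0.0329, 0.0086, -0.0045, 0, 0, 0, 0,
0.039, 0.0116, -0.0058, 0, 0, 0, 0,
0.045, 0.015, -0.0071, 0, 0, 0, 0,
0.0479, 0.0169, -0.0077, 0, 0, 0, 0,
```

View pics/s15.png

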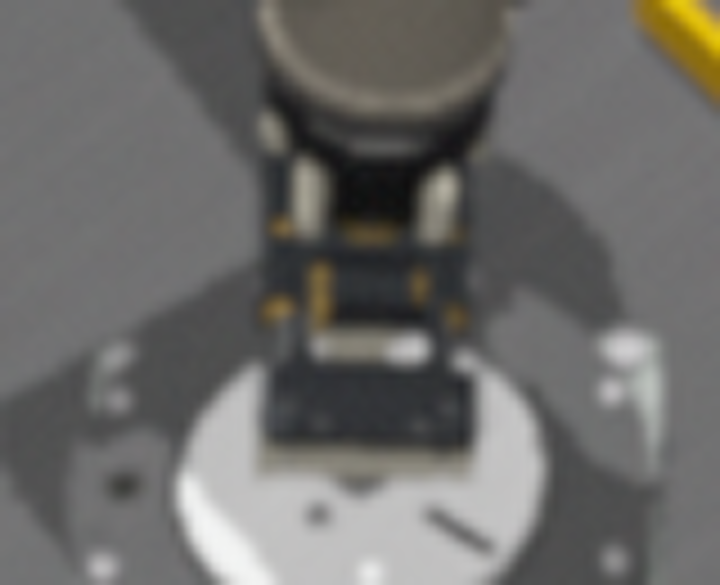

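The slot is at (460,530), roughly 220° turned. Continuing.

Request:
carry_out(moves=[0.0069,0.001,0.0003,0,0,0,0,0.0135,0.0022,-0.0008,0,0,0,0,0.0201,0.0039,-0.002,0,0,0,0,0.0266,0.0061,-0.0032,0,0,0,0,0.0329,0.0086,-0.0045,0,0,0,0,0.039,0.0116,-0.0058,0,0,0,0,0.045,0.015,-0.0071,0,0,0,0,0.0479,0.0169,-0.0077,0,0,0,0])

```text
time: 29.2
tool_pos: [529.9, -17.7, 91.2]
tcp_rot: [-3.039, 0.113, 0.8]
contact_force: [-2.6, -0.3, 8.9]
grip_width: 0.3
```

```bash
python3 -c "
from n2 import *
nxt(28,8.5,r=42.8,C=(537.3,-60))"
```

```text
fit [ 9.262e+01  1.780e+00 -2.000e-02] res [-0.04  0.05 -0.05] th 100.0 r 42.9 F [-2.6 -0.3  8.9] 9.3 t 29.2 rot [-3.039  0.113  0.8  ]
rotfix [ 0.0167  0.0021 -0.0034]
drag along path 2.6 radial(out+) 0.1
0.0056, 0.0043, -0.0, 0, 0, 0, 0,
0.0107, 0.0089, -0.0013, 0, 0, 0, 0,
0.0156, 0.0138, -0.0027, 0, 0, 0, 0,
0.0201, 0.0189, -0.004, 0, 0, 0, 0,
0.0242, 0.0244, -0.0053, 0, 0, 0, 0,
0.028, 0.0301, -0.0066, 0, 0, 0, 0,
0.0313, 0.0361, -0.0079, 0, 0, 0, 0,
0.0329, 0.0392, -0.0085, 0, 0, 0, 0,
```

Request:
carry_out(moves=[0.0056,0.0043,0,0,0,0,0,0.0107,0.0089,-0.0013,0,0,0,0,0.0156,0.0138,-0.0027,0,0,0,0,0.0201,0.0189,-0.004,0,0,0,0,0.0242,0.0244,-0.0053,0,0,0,0,0.028,0.0301,-0.0066,0,0,0,0,0.0313,0.0361,-0.0079,0,0,0,0,0.0329,0.0392,-0.0085,0,0,0,0])

```text
time: 30.0
tool_pos: [550.4, -18.5, 92.1]
tcp_rot: [-3.038, 0.113, 0.8]
contact_force: [-3.0, 3.4, 9.6]
grip_width: 0.6
```

```bash
python3 -c "
from n2 import *
nxt(28,8.5,r=42.8,C=(537.3,-60))"
```

```text
fit [ 9.264e+01  1.800e+00 -1.000e-02] res [ 0.05 -0.06  0.01] th 72.5 r 43.5 F [-3.   3.4  9.6] 10.6 t 30.0 rot [-3.038  0.113  0.8  ]
rotfix [ 0.0143  0.0009 -0.0031]
drag along path 3.9 radial(out+) 2.3
0.0028, 0.0066, -0.0001, 0, 0, 0, 0,
0.0051, 0.0131, -0.0013, 0, 0, 0, 0,
0.0069, 0.0199, -0.0024, 0, 0, 0, 0,
0.0083, 0.0267, -0.0036, 0, 0, 0, 0,
0.0092, 0.0336, -0.0046, 0, 0, 0, 0,
0.0097, 0.0405, -0.0056, 0, 0, 0, 0,
0.0097, 0.0474, -0.0065, 0, 0, 0, 0,
0.0096, 0.0509, -0.007, 0, 0, 0, 0,
```

Request:
carry_out(moves=[0.0028,0.0066,-0.0003,0,0,0,0,0.0051,0.0131,-0.0015,0,0,0,0,0.0069,0.0199,-0.0027,0,0,0,0,0.0083,0.0267,-0.0039,0,0,0,0,0.0092,0.0336,-0.0049,0,0,0,0,0.0098,0.0405,-0.0059,0,0,0,0,0.0099,0.0474,-0.0068,0,0,0,0,0.0098,0.0509,-0.0073,0,0,0,0])

```text
time: 30.8
tool_pos: [568.4, -29.0, 93.0]
tcp_rot: [-3.037, 0.111, 0.8]
contact_force: [-1.3, 4.8, 8.8]
grip_width: 0.6
```

```bash
python3 -c "
from n2 import *
nxt(28,8.2,r=43.5,C=(537.3,-60))
s=capture('scene');crop(s,195,135,80,65,9,'pics/s16.png')"
```

```text
fit [ 9.269e+01  1.890e+00 -3.000e-02] res [-0.09 -0.05  0.05] th 44.9 r 43.9 F [-1.3  4.8  8.8] 10.1 t 30.8 rot [-3.037  0.111  0.8  ]
rotfix [ 0.0139 -0.0029 -0.0029]
drag along path 4.3 radial(out+) 2.5
-0.0004, 0.0072, 0.0004, 0, 0, 0, 0,
-0.0014, 0.0143, -0.0004, 0, 0, 0, 0,
-0.0028, 0.0212, -0.0011, 0, 0, 0, 0,
-0.0047, 0.028, -0.0018, 0, 0, 0, 0,
-0.007, 0.0347, -0.0024, 0, 0, 0, 0,
-0.0097, 0.0413, -0.0029, 0, 0, 0, 0,
-0.0129, 0.0476, -0.0033, 0, 0, 0, 0,
-0.0146, 0.0507, -0.0035, 0, 0, 0, 0,
```

View pics/s16.png

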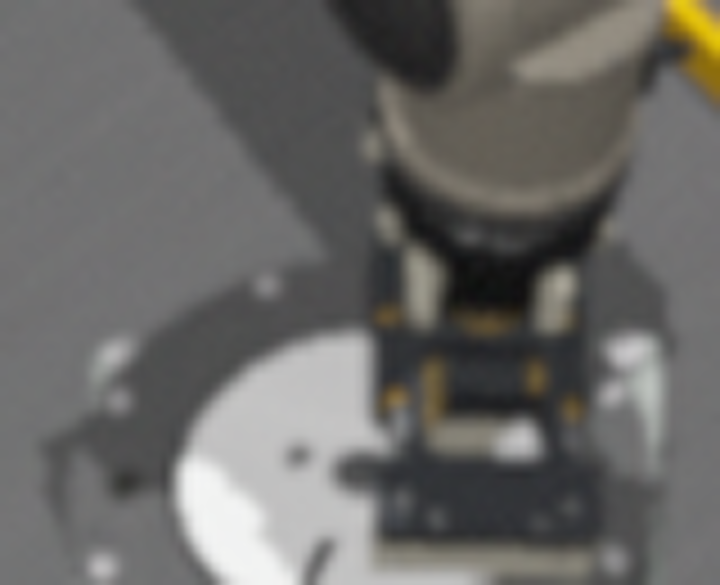

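The slot is at (318,565), about 300° turned.

Request:
carry_out(moves=[-0.0004,0.0072,0.0004,0,0,0,0,-0.0014,0.0143,-0.0004,0,0,0,0,-0.0028,0.0212,-0.0011,0,0,0,0,-0.0047,0.028,-0.0018,0,0,0,0,-0.007,0.0347,-0.0024,0,0,0,0,-0.0097,0.0413,-0.0029,0,0,0,0,-0.0129,0.0476,-0.0033,0,0,0,0,-0.0146,0.0507,-0.0035,0,0,0,0])

```text
time: 31.65
tool_pos: [580.0, -46.8, 93.6]
tcp_rot: [-3.039, 0.108, 0.8]
contact_force: [0.8, 3.7, 7.1]
grip_width: 0.1
```

```bash
python3 -c "
from n2 import *
nxt(28,8.2,r=43.5,C=(537.3,-60))"
```

```text
fit [ 9.268e+01  1.870e+00 -1.000e-02] res [-0.04  0.07 -0.01] th 17.1 r 44.7 F [0.8 3.7 7.1] 8.1 t 31.65 rot [-3.039  0.108  0.8  ]
rotfix [ 0.0163 -0.008  -0.003 ]
drag along path 3.3 radial(out+) 1.8
-0.0038, 0.0062, 0.0015, 0, 0, 0, 0,
-0.0082, 0.012, 0.0014, 0, 0, 0, 0,
-0.013, 0.0175, 0.0013, 0, 0, 0, 0,
-0.018, 0.0226, 0.0013, 0, 0, 0, 0,
-0.0234, 0.0274, 0.0014, 0, 0, 0, 0,
-0.029, 0.0317, 0.0016, 0, 0, 0, 0,
-0.0349, 0.0358, 0.0019, 0, 0, 0, 0,
-0.0379, 0.0376, 0.002, 0, 0, 0, 0,
```

Request:
carry_out(moves=[-0.0037,0.0063,0.0016,0.003,-0.003,0,0,-0.0081,0.0121,0.0015,0.006,-0.006,0,0,-0.0128,0.0177,0.0014,0.01,-0.01,0,0,-0.0178,0.0228,0.0014,0.01,-0.01,0,0,-0.0232,0.0276,0.0015,0.01,-0.01,0,0,-0.0288,0.0319,0.0017,0.01,-0.01,0,0,-0.0347,0.036,0.002,0.01,-0.01,0,0,-0.0377,0.0378,0.0021,0.01,-0.01,0,0])

```text
time: 32.45
tool_pos: [581.6, -67.9, 93.7]
tcp_rot: [-3.036, 0.11, 0.8]
contact_force: [3.9, 2.7, 6.1]
grip_width: 0.5
```

```bash
python3 -c "
from n2 import *
nxt(28,8.2,r=44,C=(537.3,-60))
s=capture('scene');crop(s,195,135,80,65,9,'pics/s17.png')"
```

```text
fit [9.264e+01 1.840e+00 6.000e-02] res [ 0.08  0.04 -0.04] th -10.1 r 45.0 F [3.9 2.7 6.1] 7.8 t 32.45 rot [-3.036  0.11   0.8  ]
rotfix [ 0.0113 -0.0041 -0.0033]
drag along path 3.3 radial(out+) 3.4
-0.0061, 0.0039, 0.0024, 0, 0, 0, 0,
-0.0126, 0.0071, 0.0029, 0, 0, 0, 0,
-0.0194, 0.0099, 0.0035, 0, 0, 0, 0,
-0.0262, 0.0123, 0.0041, 0, 0, 0, 0,
-0.0331, 0.0142, 0.0049, 0, 0, 0, 0,
-0.0402, 0.0156, 0.0057, 0, 0, 0, 0,
-0.0473, 0.0166, 0.0065, 0, 0, 0, 0,
-0.0508, 0.0169, 0.007, 0, 0, 0, 0,
```

View pics/s17.png

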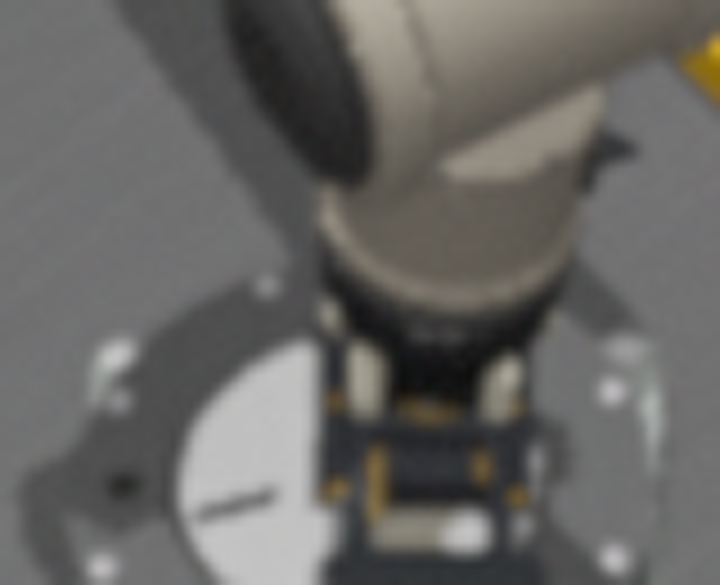

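The slot is at (198,518)–(272,495), about 15–20° short of a full turn. Two more strokes will give some margin.

Request:
carry_out(moves=[-0.0061,0.0039,0.0026,0,0,0,0,-0.0126,0.0071,0.0032,0,0,0,0,-0.0194,0.0099,0.0038,0,0,0,0,-0.0262,0.0123,0.0044,0,0,0,0,-0.0331,0.0142,0.0052,0,0,0,0,-0.0402,0.0156,0.006,0,0,0,0,-0.0473,0.0166,0.0068,0,0,0,0,-0.0508,0.0169,0.0073,0,0,0,0])

```text
time: 33.3
tool_pos: [573.3, -87.4, 93.2]
tcp_rot: [-3.039, 0.107, 0.799]
contact_force: [2.2, 1.1, 7.4]
grip_width: 0.8
```

```bash
python3 -c "
from n2 import *
nxt(28,8.5,r=44,C=(537.3,-60))"
```

```text
fit [9.264e+01 1.840e+00 6.000e-02] res [ 0.04 -0.04 -0.  ] th -37.2 r 45.2 F [2.2 1.1 7.4] 7.8 t 33.3 rot [-3.039  0.107  0.799]
rotfix [ 0.0172 -0.0091 -0.0039]
drag along path 2.2 radial(out+) 1.1
-0.0071, 0.0005, 0.0028, 0, 0, 0, 0,
-0.0144, 0.0004, 0.0038, 0, 0, 0, 0,
-0.0216, -0.0002, 0.0049, 0, 0, 0, 0,
-0.0287, -0.0013, 0.0061, 0, 0, 0, 0,
-0.0357, -0.0028, 0.0072, 0, 0, 0, 0,
-0.0425, -0.0048, 0.0084, 0, 0, 0, 0,
-0.0492, -0.0072, 0.0097, 0, 0, 0, 0,
-0.0525, -0.0086, 0.0103, 0, 0, 0, 0,
```

Request:
carry_out(moves=[-0.0071,0.0005,0.0028,0,0,0,0,-0.0144,0.0004,0.0038,0,0,0,0,-0.0216,-0.0002,0.0049,0,0,0,0,-0.0287,-0.0013,0.0061,0,0,0,0,-0.0357,-0.0028,0.0072,0,0,0,0,-0.0425,-0.0048,0.0084,0,0,0,0,-0.0492,-0.0072,0.0097,0,0,0,0,-0.0525,-0.0086,0.0103,0,0,0,0])

```text
time: 34.1
tool_pos: [557.1, -100.1, 92.6]
tcp_rot: [-3.042, 0.105, 0.799]
contact_force: [3.0, 0.8, 7.0]
grip_width: 0.4
```

Request:
carry_out(moves=[0,0,0,0,0,0,0,0,0,0,0,0,0,0,-0.002,-0.002,-0.01,0,0,0,0,-0.005,-0.005,-0.04,0,0,0,0,-0.015,-0.015,-0.12,0,0,0,0,-0.025,-0.025,-0.2,0,0,0,0,-0.035,-0.035,-0.28,0,0,0,0,-0.035,-0.035,-0.28,0,0,0,0])

```text
time: 34.9
tool_pos: [555.5, -100.1, 211.5]
tcp_rot: [-3.051, 0.101, 0.798]
contact_force: [0.7, -0.9, 0.2]
grip_width: 0.0
```

```bash
python3 -c "
from h import *
o=get_obs();print(o['tool_pos'],o['contact_force'],o['time'])
s=capture('scene');crop(s,160,135,110,85,7,'pics/s18.png')
t=capture('top');crop(t,210,145,160,120,5,'pics/t18.png')"
```

```text
[ 555.50142846 -100.14937882  211.49079044] [ 0.7205191  -0.85415836  0.23881009] 34.9
```

View pics/s18.png

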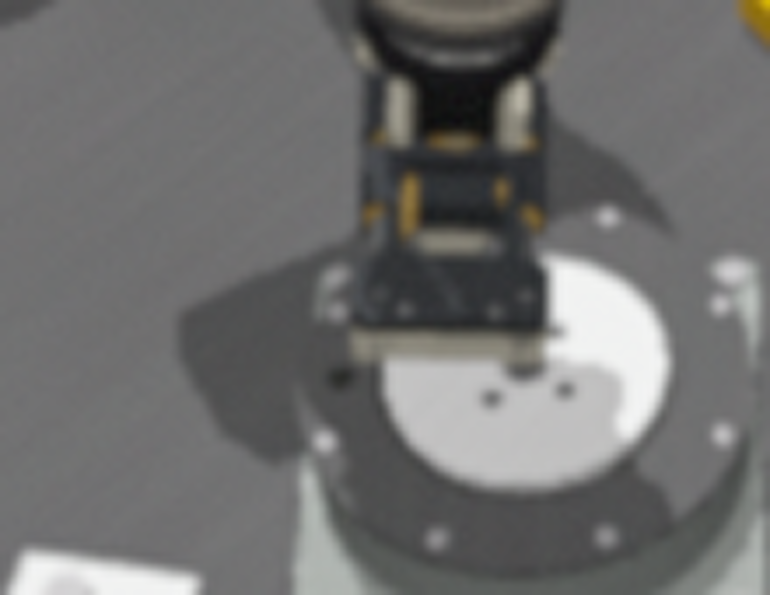

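View pics/t18.png

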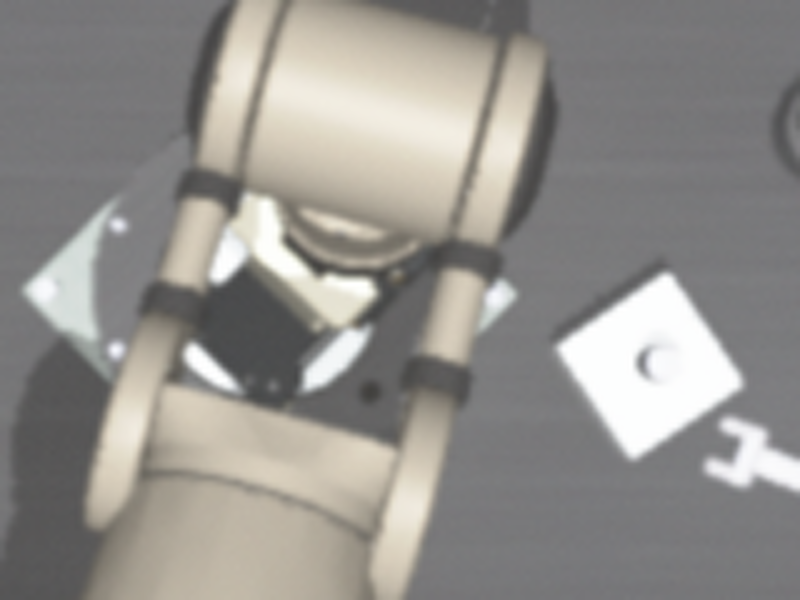

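The gripper hides the slot. I back off to the left to check the rotor's turn.

Request:
carry_out(moves=[0.04,-0.04,-0.02,0,0,0,0,0.12,-0.12,-0.02,0,0,0,0,0.2,-0.2,-0.02,0,0,0,0,0.28,-0.28,-0.02,0,0,0,0,0.35,-0.35,-0.02,0,0,0,0,0.4,-0.4,-0.02,0,0,0,0,0.4,-0.4,-0.02,0,0,0,0,0.4,-0.4,-0.02,0,0,0,0])

```text
time: 35.8
tool_pos: [552.2, 126.9, 212.7]
tcp_rot: [-3.043, 0.107, 0.8]
contact_force: [0.7, -1.3, 0.5]
grip_width: 0.7
```

```bash
python3 -c "
from h import *
o=get_obs();print(o['tool_pos'],o['contact_force'],o['time'],abs(o['dq']).max())
t=capture('top');crop(t,210,145,160,120,5,'pics/t19.png')
s=capture('scene');crop(s,150,155,130,100,6,'pics/s19.png');cv2.imwrite('pics/top19.png',t[:,:,::-1])"
```

```text
[552.24759561 126.87049096 212.69783083] [ 0.65749431 -1.28068592  0.53281354] 35.8 0.033748182435347995
```

View pics/t19.png

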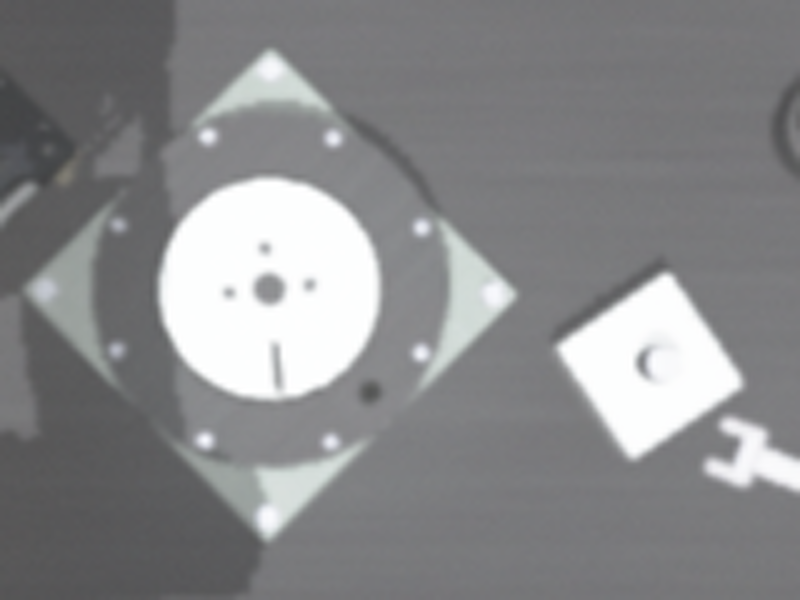

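View pics/s19.png

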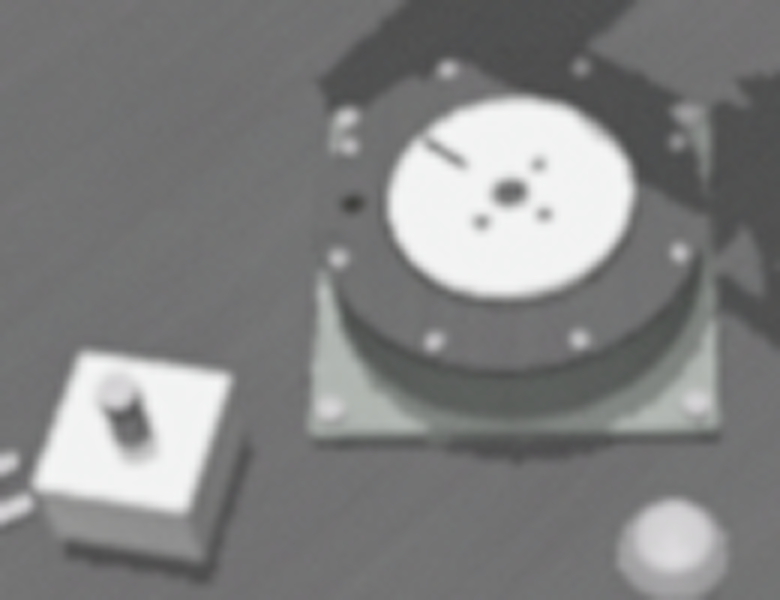

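View pics/top19.png

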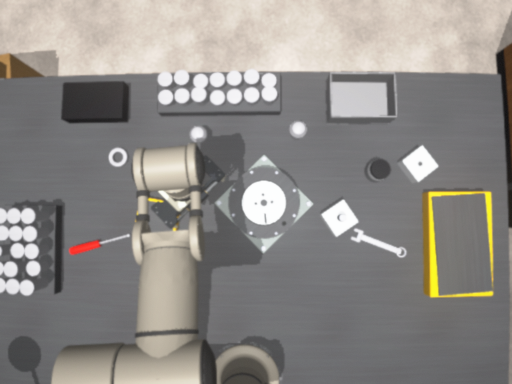

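The top view shows the slot at (277,365), about 38° past its start in the clockwise direction, so the total turn is about 398°. The pin stands on the block at (660,362), and the wrench, ball pins, jar, collar and screwdriver are where they started. The robot touches nothing.

```bash
python3 -c "
from plant import *
print(close_job())"
```

```text
the job is handed in; nothing more can be done
None
```

The job is handed in, at about 36 s of the 67 s allowed; no verdict comes back. I pulled the lock pin and stood it in the pin stand nearest the base. Then, with the closed fingers tilted so that one fingertip corner touched, I turned the rotor clockwise, following the face's tilt by force.

**What the last checks showed:**
- **Pin:** both cameras show it upright in the stand. The gripper let go about 1 mm below the height I worked out for shoulder contact, with no side load.
- **Rotor:** the key slot ended about 38° past its start, so it turned about 398° in all. It was not being driven when I handed in.
- **Force on the rotor:** readings at the end of each move never passed 10.6 N in total. I had no readings during the moves, so a brief higher peak can't be ruled out.
- **Other things:** they look unmoved in the last top picture, and the robot was well clear of everything.

**Estimates that were off:**
- My first guess of where the fingertip touched was off by a few millimetres. It gave up to 6 N of sideways force for one move, and I corrected the circle partway round.
- The camera estimate of the rotor height was only good to a few millimetres, so I found the face by touch.

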